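# Tighten the ring nut of a dye pot with a tommy bar

### The arm

A 6-joint arm with a two-finger parallel gripper is mounted at the origin on the work surface. World frame = base frame: x ahead of the robot, y to its left, z up, the work surface at z = 0. Lengths are in mm, angles in rad, forces in N, time in s.
With the tool pointing down it reaches from about 275 to 750 mm from the base axis. Payload 10.2 kg.
Tool frame: the origin (TCP) lies at the very end of the fingers, on their centre line; the grasp point (between the pads) lies 19 mm behind it; z points along the fingers, y is the direction in which the jaws open and shut (so a half turn about z gives the same grasp; the last joint's range is limited). The gripper opens to 85 mm and grips with 20 to 120 N. Pads are 22 mm wide; open, the fingers measure 114 mm over their backs; the gripper's body (76 mm by 85 mm) begins 54 mm behind the grasp point. The pads swing forward as they close: fully open they stand 13 mm farther back than shut.
Start: joints at [1.008, 0.313, 1.498, -0, 1.331, -0.223], TCP at [174.995, 494.983, 231.294] pointing down, gripper open.
Joint ranges: [-2.94, 2.94], [-0.97, 2.17], [0.19, 2.56], [-1.23, 4.37], [0.02, 3.11], [-2.88, 2.88]. Speed limits (rad/s): [2.39, 2.39, 3.01, 3.14, 3.14, 3.14].

### API

Orientations are given as a unit quaternion [w, x, y, z].
In Python, from rig import sensors, imaging, ctrl gives the robot as it stands.
- The arm moves only by the shell command python3 -m creep 'ROWS' [FORCE]. ROWS is JSON, a list of rows, each an object with "grip": the finger opening in mm, from 0 to 85.4; "linear": the shift along the tool's x, y, z in mm, a list of three; "rot": the turn, a rotation vector about the tool's x, y, z in rad, a list of three. A call has 1 to 12 rows; each row shifts and turns the commanded pose from where the row before left it, along the tool's axes as they then stand; what a row does not reach is not made up. A row lasts 1/12 s, in which the tool goes at most 41.7 mm and 7.16 degrees, less where a joint would pass 70% of its speed; a pose out of reach is approached as far as the arm can. A call with a gripper value outside its range is refused whole. The fingers move at their own pace and stop on an object; FORCE is the grip in N (left out, the last holds). Time passes only in rows, so rows that do not move let the fingers close. It gives the time, the measured TCP pose, the force and the opening at its end, in the units of the state.
- sensors.sense(): the state, without advancing time (a new reading comes with each control period).
- imaging.capture(name): name is "scene" or "side" or "wrist"; returns (picture, depth): 384x512x3 uint8, red, green, blue; 384x512 float32, mm along the optical axis (not along the pixel's ray), 0 where there is no reading.
- imaging.camera_params(name): a dict with "intrinsics" (3x3 intrinsics, pixels), "R" (3x3) and "t" (3): a world point X has camera coordinates R X + t. Camera axes: x right, y down, z forward; pixel columns grow to the right and rows downward; lengths in mm; the calibration is good to about 2 mm. A picture is of the moment at which its call begins: read the wrist's pose just before it. camera_params takes no time and is no camera call; for the wrist camera it gives the pose at the moment of the call.
- ctrl.finish_job(): hands the job in, once; it reports no verdict.
The state is a dict: "time_s": time; "joints": joint angles; "dq": joint speeds; "tau": joint torques, N m; "eef_pos": TCP position; "ee_rot": TCP orientation; "force": force on the tool from outside, world axes, zero at the start; "wrist_torque": the same for the moment, N m; "grip_width": opening from 0.0 (shut) to 1.0 (fully open).
Only numpy, scipy, OpenCV 4.12 (cv2) and the standard library are available. Lean on these libraries where they do the work, as an engineer would, in place of code of your own. Each camera call takes 0.05 s, during which the arm holds its last target.

### The job

Close the dye-extraction pot: take the red-handled tommy bar from its wooden rest and, moving it from hole to hole round the ring nut, screw the nut down clockwise (seen from above) until it is firmly tight on the lid, about 1.2 newton-metres, without overtightening it and crushing the gasket. Then lay the bar back in its rest, and leave the pigment jars alone.

Things in the scene. Friction and masses are not known exactly. Their poses are not given: they have to be found in the camera images.
- pot: Stainless pot 96 mm across with a vertical axis, fixed in a grey bench bracket (base plate 170 x 170 mm, 10 mm thick; it cannot move). Origin on the pot's axis on the table top. The pot itself reaches 92 mm above the table, below the ring nut.
- ring: Aluminium ring nut on the pot's neck, 130 mm across, 32 mm high, turning about the vertical pot axis (two-start right-hand thread, 10 mm per turn: clockwise from above is down). Origin on the axis in the plane of the holes, at mid height, about 118 mm above the table. Eight radial holes, one every 45 degrees, one of them along the nut's own +x axis. It stays where it is left.
- ring_hole (a point): Mouth of the hole on the nut's own +x axis, 65 mm from the nut's axis; the other seven are alike, and a black tick on the nut's top marks each. A hole is 15 mm wide (1.5 mm of play round the shank), level, blind, 25 mm deep (bottom 40 mm from the axis). More than 40 mm from the axis nothing stands higher than the nut's top, 16 mm above the holes.
- lid: Steel lid in the ring nut, on a gasket; its gauge and valve stand up to 75 mm above the holes. It does not turn. The nut turns easily (0.2 N m) until it bears on the lid, some 70 to 170 degrees from the start, different each time and not visible. Then the torque grows, about 0.3 N m per 10 degrees: 1.2 N m (125 N on the lid) some 35 to 40 degrees on. Origin on the pot's axis.
- bar_grip (a point): Middle of the red handle of the loose tommy bar (about 260 g); +x points along the bar to its tip. Handle 16 mm square, 90 mm long (45 mm either side of this point); from it runs a round steel shank 12 mm across, its last 8 mm tapering to 5.6 mm. With the tip at the bottom of a hole this point is 145 mm from the nut's axis.
- bar_tip (a point): Tip of the bar's shank, 105 mm from the middle of the handle along the bar. If the handle is held stiffly and kept radial, the shank bears at the mouth of the hole only, so the torque on the nut is the sideways force times some 65 mm (about 18 N at 1.2 N m), and the wrist also feels a twist; in any case it is the moment about the nut's axis of all that the gripper puts on the bar.
- rest_centre (a point): Where the handle's middle lies in the fixed wooden rest (220 x 80 mm, base 12 mm thick), 46 mm above the table; +x is where the tip points. Two flared forks open at the top, 12 mm long, up to 59 mm high, about 4 mm of play each side, carry the level bar 82 mm ahead of and 36 mm behind this point; between them the handle is free from 29 mm behind to 45 mm ahead.
- jar_yellow: Jar of yellow pigment with a white lid, 68 mm across, 115 mm high, 450 g, loose; origin at the centre of its underside. Not to be disturbed.
- jar_red: Jar of red pigment with a white lid, same size, loose; not to be disturbed.
- jar_violet: Jar of violet pigment with a yellow lid, same size, loose; not to be disturbed.
There are look-alikes about, which are no part of the job. Of the things that look like the part that bears bar_grip, the smallest one is meant.

How it is judged (in metres and radians):
On the way, in this order (a step that is already met when the one before it is completed fails the run):
1. the bar's tip is at least 12 mm deep in a hole of the ring nut (distance between bar_tip and ring below 0.053 m and z of bar_tip in the frame of ring between -0.008 and 0.008 m), for 0.2 s.
2. the bar is drawn out of the nut again (distance between bar_tip and ring above 0.066 m), for 0.05 s.
3. the bar's tip is at least 12 mm deep in a hole again (all of step 1), for 0.2 s.
At the end, for the whole second after the job is handed in: The nut presses the lid with 90 to 165 N (tightened with about 0.9 to 1.55 N m), and the bar lies still in its rest, the middle of its handle within 20 mm of where it lay, level and in line with the rest within 0.15 rad (contact force between ring and lid between 90 and 165 N and horizontal distance between bar_grip and rest_centre below 0.02 m and distance between bar_grip and rest_centre below 0.022 m and angle between the x axis of bar_grip and the x axis of rest_centre, either way round below 0.15 rad and linear speed of bar below 0.02 m/s); the robot touches nothing.
It fails at once if the nut is overtightened: it presses the lid with more than 220 N (about 2 N m) (contact force between ring and lid above 220 N).
It fails at once if a jar is shifted by more than 25 mm or tipped (distance of any of jar_yellow, jar_red, jar_violet from where it was at the start of the episode above 0.025 m or angle between any of jar_yellow, jar_red, jar_violet's own z axis and vertical above 0.3 rad).
It also fails if it takes over 72 s, if anything falls off the work surface, if the arm or the gripper's body presses on something with over 40 N, if the wrist force passes 120 N, or if a joint passes its speed limit or range.

## Working session

There is one attempt and no reset: what is moved stays moved. The work goes in short steps, Python scripts to look and compute and a shell command to move; the robot and the scene stay as the last step left them, time stands still between calls to the robot, and variables do not carry over. Pictures are saved under pics/ and viewed, and the job is handed in when it is done.

```bash
ls; mkdir -p pics
python3 - <<'E'
from rig import sensors, imaging
import cv2
print(sensors.sense())
for n in ("scene","side","wrist"):
    p=imaging.camera_params(n); print(n,p)
    im,d=imaging.capture(n)
    cv2.imwrite(f"pics/{n}0.png",cv2.cvtColor(im,cv2.COLOR_RGB2BGR))
    import numpy as np; np.savez(f"pics/{n}0.npz",im=im,d=d,K=p["intrinsics"],R=p["R"],t=p["t"])
E
```

```text
pics
{'time_s': 0.0, 'joints': array([ 1.00762236e+00,  3.13443882e-01,  1.49843961e+00,  2.40835408e-05,
        1.33097968e+00, -2.23405322e-01]), 'dq': array([-0.0007991 ,  0.0008313 , -0.00077064,  0.00209405,  0.00066727,
        0.00112658]), 'tau': array([ 4.69737079e-04, -4.12266004e+01, -2.59748268e+01, -1.18345897e-04,
        4.03627098e-03, -2.30954191e-05]), 'eef_pos': array([174.83672923, 494.76547384, 230.7372506 ]), 'ee_rot': array([-2.54251984e-04,  1.69071132e-01,  9.85603647e-01, -5.82276869e-04]), 'force': array([-0.18436583, -0.1509608 ,  0.50485638]), 'wrist_torque': array([-0.04746098,  0.00244527, -0.00196718]), 'grip_width': 0.9999699331297878}
scene {'intrinsics': array([[406.57628674,   0.        , 257.99927199],
       [  0.        , 406.57628674, 193.67306276],
       [  0.        ,   0.        ,   1.        ]]), 'R': array([[-0.07604608,  0.99705303,  0.01011227],
       [ 0.83896551,  0.06946267, -0.53973309],
       [-0.53884493, -0.03256074, -0.84177547]]), 't': array([  46.48103725, -342.82105691, 1658.67176684])}
side {'intrinsics': array([[367.61411207,   0.        , 257.38012875],
       [  0.        , 367.61411207, 194.11272643],
       [  0.        ,   0.        ,   1.        ]]), 'R': array([[ 0.98380541, -0.17882782,  0.01214584],
       [-0.12472767, -0.73169262, -0.67012604],
       [ 0.1287242 ,  0.65775871, -0.74214794]]), 't': array([-453.32434917,  116.27138007, 1086.51955759])}
wrist {'intrinsics': array([[280.67819644,   0.        , 253.83239113],
       [  0.        , 280.67819644, 191.93184564],
       [  0.        ,   0.        ,   1.        ]]), 'R': array([[ 0.3327144 ,  0.94302669, -0.00133525],
       [ 0.89672885, -0.31594097,  0.30993333],
       [ 0.29185355, -0.10431664, -0.95075735]]), 't': array([-526.09775799,  -40.00091178,  381.05348779])}
```

View pics/scene0.png

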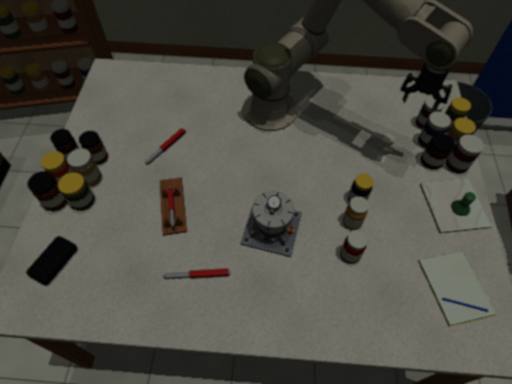

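View pics/side0.png

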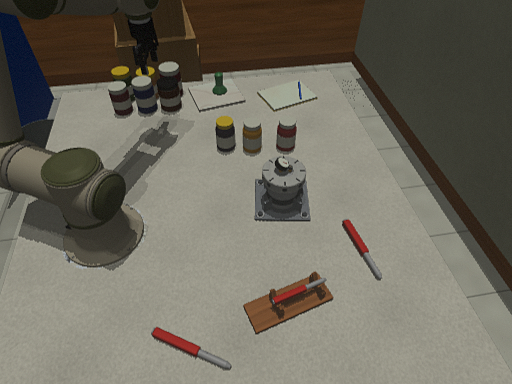

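View pics/wrist0.png

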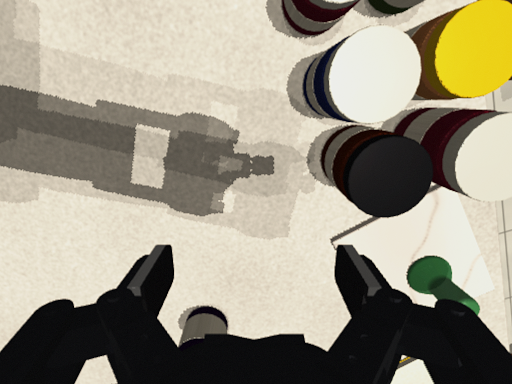

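Candidates for the bar, in scene pixels: a red bar loose at (166,146), the red bar in the wooden rest at (172,206), and a red bar loose at (197,273). The one in the rest is the smallest and lies in its rest, so I choose it and check it in a close crop.

```bash
cat > h.py <<'E'
import numpy as np, cv2
from rig import sensors, imaging
def load(n):
    z=np.load(f"pics/{n}.npz"); return z["im"],z["d"],z["K"],z["R"],z["t"]
def snap(n,name):
    p=imaging.camera_params(n); im,d=imaging.capture(n)
    np.savez(f"pics/{name}.npz",im=im,d=d,K=p["intrinsics"],R=p["R"],t=p["t"])
    cv2.imwrite(f"pics/{name}.png",cv2.cvtColor(im,cv2.COLOR_RGB2BGR)); return load(name)
def crop(name,u0,v0,u1,v1,s,out):
    im=load(name)[0][v0:v1,u0:u1]
    cv2.imwrite(f"pics/{out}.png",cv2.cvtColor(cv2.resize(im,None,fx=s,fy=s,interpolation=cv2.INTER_CUBIC),cv2.COLOR_RGB2BGR))
def onplane(c,uv,z):
    _,_,K,R,t=c; C=-R.T@t; r=R.T@np.linalg.solve(K,np.array([uv[0],uv[1],1.])); return C+r*(z-C[2])/r[2]
def cloud(c):
    im,d,K,R,t=c; v,u=np.mgrid[:d.shape[0],:d.shape[1]]
    p=np.stack([(u-K[0,2])*d/K[0,0],(v-K[1,2])*d/K[1,1],d],-1)
    return (p-t)@R
def proj(c,X):
    _,_,K,R,t=c; p=K@(R@np.asarray(X,float)+t); return p[:2]/p[2]
def red(im):
    h=cv2.cvtColor(im,cv2.COLOR_RGB2HSV); return ((h[...,0]<5)|(h[...,0]>174))&(h[...,1]>170)&(h[...,2]>70)
E
python3 - <<'E'
from h import *
crop("scene0",130,120,310,290,4,"c1"); crop("side0",230,140,340,340,3,"c2")
for n in("scene0","side0"):
    c=load(n);m=red(c[0]).astype(np.uint8);k,l,s,ce=cv2.connectedComponentsWithStats(m);P=cloud(c)
    for i in range(1,k):
        if s[i,4]>20:
            q=P[l==i]; q=q[c[1][l==i]>0]; mu=np.median(q,0); u,sv,vt=np.linalg.svd(q-q.mean(0),full_matrices=False); e=(q-q.mean(0))@vt[0]
            print(n,ce[i].round(1),s[i,4],mu.round(1),vt[0].round(3),(e.max()-e.min()).round(1))
E
```

```text
scene0 [171.7 138.5] 92 [ 203.2 -359.6   21.3] [ 0.845 -0.535  0.019] 117.9
scene0 [170.  198.1] 87 [ 484.6 -305.9   53.6] [0.966 0.26  0.003] 83.4
scene0 [208.4 272.4] 188 [ 723.9 -146.1   21.2] [ 0.134 -0.991 -0.005] 114.3
side0 [355.6 236. ] 205 [ 722.4 -150.4   22.1] [ 0.144 -0.99  -0.001] 117.4
side0 [289.3 293.4] 205 [ 484.3 -308.    54.2] [-0.96  -0.276  0.036] 90.6
side0 [175.8 340.7] 423 [ 201.5 -362.7   21.8] [ 0.837 -0.547 -0.005] 118.3
```

View pics/c1.png

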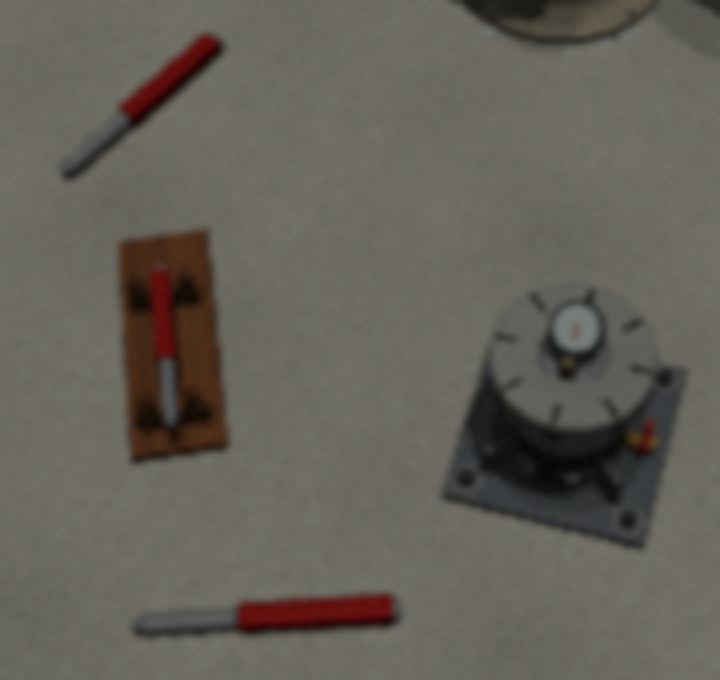

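View pics/c2.png

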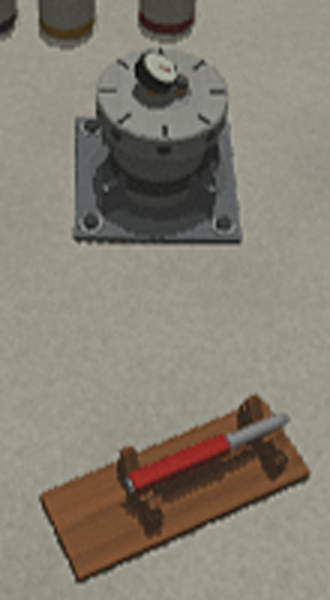

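The crops show the rest bar with the shortest handle (about 85–90 mm against about 117), lying between the forks at scene (170,198). It is the right one. Next I measure the nut and its ticks.

Run:
```python
from h import *
for n in("scene0","side0"):
    c=load(n);P=cloud(c)
    near=(np.hypot(P[...,0]-570,P[...,1]+20)<150)
    if n=="scene0":
        pass
    m=near&(P[...,2]>128)&(P[...,2]<142)&(c[1]>0)
    ml=m.astype(np.uint8);k,l,s,ce=cv2.connectedComponentsWithStats(ml);i=1+np.argmax(s[1:,4]);m=l==i
    q=P[m];print(n,ce[i],s[i,4],np.median(q,0).round(1),np.percentile(q[:,2],[5,50,95]).round(1))
    zt=np.median(q[:,2])
    cn,_=cv2.findContours(m.astype(np.uint8),cv2.RETR_EXTERNAL,cv2.CHAIN_APPROX_NONE)
    b=np.array([onplane(c,x,zt) for x in max(cn,key=len)[:,0]])
    (x,y),r=cv2.minEnclosingCircle(b[:,:2].astype(np.float32));print("circ",x,y,r)
    A=np.c_[2*b[:,:2],np.ones(len(b))];s_=np.linalg.lstsq(A,(b[:,:2]**2).sum(1),rcond=None)[0];print("lsq",s_[:2],np.sqrt(s_[2]+s_[0]**2+s_[1]**2))
    for w in("jar",):
        m=(P[...,2]>105)&(P[...,2]<125)&(c[1]>0)
        k,l,s,ce=cv2.connectedComponentsWithStats(m.astype(np.uint8))
        for j in range(1,k):
            if s[j,4]>60: print("  ",ce[j].round(),np.median(P[l==j],0).round())
```

```text
scene0 [272.18983701 210.04889741] 1043 [553.5  37.  133.5] [130.  133.5 137.1]
circ 547.1026000976562 38.55451965332031 66.84674835205078
lsq [545.7248834   37.99964336] 64.0293578026361
   [271.  99.] [ 64.  10. 114.]
   [429. 102.] [ 20. 598. 114.]
   [457. 109.] [ 58. 694. 118.]
   [435. 125.] [144. 598. 117.]
   [464. 126.] [133. 708. 115.]
   [ 88. 138.] [ 303. -620.  115.]
   [442. 142.] [215. 616. 114.]
   [ 63. 142.] [ 334. -696.  117.]
   [467. 149.] [250. 689. 118.]
   [ 52. 160.] [ 408. -711.  115.]
   [ 82. 164.] [ 421. -599.  118.]
   [ 70. 183.] [ 494. -619.  115.]
   [363. 181.] [405. 329. 114.]
   [ 46. 188.] [ 524. -686.  117.]
   [358. 205.] [499. 307. 115.]
   [271. 226.] [602.  40. 113.]
   [356. 239.] [620. 295. 114.]
side0 [283.93683084 173.13704497] 934 [541.4  25.1 134.2] [131.  134.2 136.6]
circ 542.4954223632812 34.78425598144531 67.49108123779297
lsq [544.07127822  35.21123268] 64.26119894789198
   [479.  26.] [1727.  882.  115.]
   [150.  72.] [147. 700. 115.]
   [167.  80.] [214. 622. 115.]
   [122.  76.] [ 40. 682. 117.]
   [117.  87.] [ 24. 611. 115.]
   [142.  87.] [123. 587. 117.]
   [224. 122.] [402. 325. 115.]
   [252. 123.] [495. 302. 115.]
   [287. 122.] [616. 290. 115.]
   [282. 188.] [525. -16. 113.]
   [ 95. 225.] [ 20. -65. 114.]
```

```bash
cat >> h.py <<'E'
from scipy.spatial.transform import Rotation as Ro
def tool():
    s=sensors.sense(); w,x,y,z=s["ee_rot"]; return s,np.array(s["eef_pos"]),Ro.from_quat([x,y,z,w])
def status():
    s,p,r=tool(); X=r.as_matrix()
    print("t%.2f tcp"%s["time_s"],p.round(1),"yaw%.2f"%np.degrees(np.arctan2(X[1,0],X[0,0])),"zax",X[:,2].round(3),"F",np.round(s["force"],1),"T",np.round(s["wrist_torque"],2),"q",np.round(s["joints"],2),"g%.3f"%s["grip_width"])
def goto(target,yawdeg):
    "shift in present tool axes, and rotvec in tool axes, to a tool-down pose"
    s,p,r=tool(); a=np.radians(yawdeg); c,sn=np.cos(a),np.sin(a)
    D=np.array([[c,sn,0],[sn,-c,0],[0,0,-1]])
    print("shift(tool now)",r.inv().apply(np.array(target)-p).round(1),"shift(target axes)",(D.T@(np.array(target)-p)).round(1),"rot",(r.inv()*Ro.from_matrix(D)).as_rotvec().round(3))
E
python3 - <<'E'
from h import *
status();s,p,r=tool()
c=load("wrist0");C=-c[3].T@c[4]
print("cam",C,"in tool",r.inv().apply(C-p), "axes in tool",r.inv().apply(c[3]).round(3))
goto([430,-100,330],15.5)
E
```

```text
t0.15 tcp [174.9 494.8 230.9] yaw160.53 zax [-0.001 -0.001 -1.   ] F [ 0.3  0.1 -0.6] T [ 0.05 -0.01 -0.  ] q [ 1.01  0.31  1.5   0.    1.33 -0.22] g0.998
cam [ 99.69846237 523.23652267 373.98454835] in tool [  80.37601958    1.60095283 -143.08875601] axes in tool [[ 0.001  1.     0.   ]
 [-0.951  0.001 -0.31 ]
 [-0.31  -0.     0.951]]
shift(tool now) [-438.8 -475.9  -98.8] shift(target axes) [ 86.9 641.4 -99.1] rot [-1.000e-03  1.000e-03  2.531e+00]
```

Run:
```python
from h import *
goto([468,15,290],15.5)
```

```text
shift(tool now) [-436.3 -354.7  -58.9] shift(target axes) [154.3 540.7 -59.1] rot [-1.000e-03  1.000e-03  2.531e+00]
```

```bash
python3 -m creep '[{"grip":85,"linear":[-12,-10,-3],"rot":[0,0,0]},{"grip":85,"linear":[-25,-20,-5],"rot":[0,0,0]},{"grip":85,"linear":[-25,-20,-5],"rot":[0,0,0]},{"grip":85,"linear":[-25,-20,-5],"rot":[0,0,0]},{"grip":85,"linear":[-25,-20,-5],"rot":[0,0,0]},{"grip":85,"linear":[-25,-20,-5],"rot":[0,0,0]},{"grip":85,"linear":[-25,-20,-5],"rot":[0,0,0]},{"grip":85,"linear":[-25,-20,-5],"rot":[0,0,0]},{"grip":85,"linear":[-25,-20,-5],"rot":[0,0,0]},{"grip":85,"linear":[-25,-20,-5],"rot":[0,0,0]},{"grip":85,"linear":[-25,-20,-5],"rot":[0,0,0]},{"grip":85,"linear":[-25,-20,-5],"rot":[0,0,0]}]'
python3 -m creep '[{"grip":85,"linear":[-25,-20,0],"rot":[0,0,0]},{"grip":85,"linear":[-25,-20,0],"rot":[0,0,0]},{"grip":85,"linear":[-25,-20,0],"rot":[0,0,0]},{"grip":85,"linear":[-25,-20,0],"rot":[0,0,0]},{"grip":85,"linear":[-25,-20,0],"rot":[0,0,0]},{"grip":85,"linear":[-12,-20,0],"rot":[0,0,0.06]},{"grip":85,"linear":[0,0,0],"rot":[0,0,0.12]},{"grip":85,"linear":[0,0,0],"rot":[0,0,0.12]},{"grip":85,"linear":[0,0,0],"rot":[0,0,0.12]},{"grip":85,"linear":[0,0,0],"rot":[0,0,0.12]},{"grip":85,"linear":[0,0,0],"rot":[0,0,0.12]},{"grip":85,"linear":[0,0,0],"rot":[0,0,0.12]}]'
python3 -c "
from h import *
status();goto([468,15,290],15.5)"
```

```text
time_s: 1.15
eef_pos: [369.3, 181.0, 289.5]
ee_rot: [-0.0, 0.169, 0.986, 0.0]
force: [0.2, -0.4, 0.5]
grip_width: 0.99
time_s: 2.15
eef_pos: [458.0, 23.7, 289.1]
ee_rot: [-0.0, 0.534, 0.846, -0.0]
force: [0.1, -0.3, -0.2]
grip_width: 0.994
t2.15 tcp [458.   23.7 289.1] yaw115.49 zax [-0.  0. -1.] F [ 0.1 -0.3 -0.2] T [ 0.   -0.02 -0.04] q [-0.2   0.13  1.58 -0.    1.44 -0.65] g0.994
shift(tool now) [-12.1   5.3  -0.9] shift(target axes) [ 7.3 11.  -0.9] rot [-1.000e-03  0.000e+00  1.745e+00]
```

```bash
python3 -m creep '[{"grip":85,"linear":[-6,3,0],"rot":[0,0,0.12]},{"grip":85,"linear":[-6,3,0],"rot":[0,0,0.12]},{"grip":85,"linear":[0,0,0],"rot":[0,0,0.12]},{"grip":85,"linear":[0,0,0],"rot":[0,0,0.12]},{"grip":85,"linear":[0,0,0],"rot":[0,0,0.12]},{"grip":85,"linear":[0,0,0],"rot":[0,0,0.12]},{"grip":85,"linear":[0,0,0],"rot":[0,0,0.12]},{"grip":85,"linear":[0,0,0],"rot":[0,0,0.12]},{"grip":85,"linear":[0,0,0],"rot":[0,0,0.12]},{"grip":85,"linear":[0,0,0],"rot":[0,0,0.12]},{"grip":85,"linear":[0,0,0],"rot":[0,0,0.12]},{"grip":85,"linear":[0,0,0],"rot":[0,0,0.12]}]'
python3 -m creep '[{"grip":85,"linear":[0,0,0],"rot":[0,0,0.12]},{"grip":85,"linear":[0,0,0],"rot":[0,0,0.12]},{"grip":85,"linear":[0,0,0],"rot":[0,0,0.06]},{"grip":85,"linear":[0,0,0],"rot":[0,0,0]}]'
python3 -c "
from h import *
status();snap('wrist','w1')"
```

```text
time_s: 3.15
eef_pos: [468.1, 14.9, 289.1]
ee_rot: [-0.0, 0.959, 0.284, -0.0]
force: [-0.4, -0.2, 0.2]
grip_width: 0.995
time_s: 3.48
eef_pos: [468.1, 14.9, 289.1]
ee_rot: [-0.0, 0.99, 0.139, -0.0]
force: [-0.1, -0.5, 0.2]
grip_width: 0.993
t3.48 tcp [468.1  14.9 289.1] yaw16.03 zax [-0.001  0.    -1.   ] F [-0.1 -0.5  0.2] T [-0.  0. -0.] q [-0.22  0.15  1.55  0.    1.44  1.07] g0.993
```

View pics/w1.png

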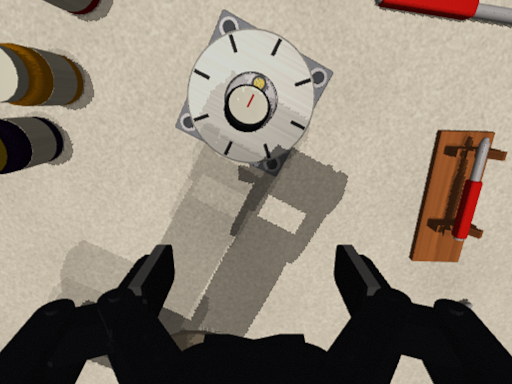

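The wrist view shows the ring nut centred at about (250,95) with its ticks around it, and the rest with the small bar at about (473,190), tip upwards. I now measure both.

Run:
```python
from h import *
c=load("w1");im,d,K,R,t=c;P=cloud(c);g=cv2.cvtColor(im,cv2.COLOR_RGB2GRAY)
m=(np.abs(P[...,2]-134)<4)&(np.hypot(P[...,0]-545,P[...,1]-37)<80)&(d>0)
zt=np.median(P[m][:,2]);print("ztop",zt)
cn,_=cv2.findContours(m.astype(np.uint8),cv2.RETR_EXTERNAL,cv2.CHAIN_APPROX_NONE)
b=np.array([onplane(c,x,134) for x in max(cn,key=len)[:,0]])
A=np.c_[2*b[:,:2],np.ones(len(b))];s=np.linalg.lstsq(A,(b[:,:2]**2).sum(1),rcond=None)[0];r=np.sqrt(s[2]+s[0]**2+s[1]**2)
res=np.hypot(*(b[:,:2]-s[:2]).T)-r;k=np.abs(res)<2;s=np.linalg.lstsq(A[k],(b[k,:2]**2).sum(1),rcond=None)[0]
print("ring",s[:2],np.sqrt(s[2]+s[0]**2+s[1]**2),k.mean())
cx,cy=s[:2]
# ticks
rr=np.hypot(P[...,0]-cx,P[...,1]-cy)
tk=(g<70)&(rr>42)&(rr<62)&m
n,l,st,ce=cv2.connectedComponentsWithStats(tk.astype(np.uint8))
for i in range(1,n):
    if st[i,4]>8:
        w=onplane(c,ce[i],134);a=np.degrees(np.arctan2(w[1]-cy,w[0]-cx));print(ce[i].round(1),st[i,4],"ang %.1f mod45 %.1f r%.1f"%(a,a%45,np.hypot(w[0]-cx,w[1]-cy)))
mm=red(im);mm[:, :400]=0;mm[:100]=0
n,l,st,ce=cv2.connectedComponentsWithStats(mm.astype(np.uint8));i=1+np.argmax(st[1:,4]);q=P[(l==i)&(d>0)]
print(ce[i],st[i,4],q.mean(0),np.percentile(q[:,2],[10,50,90]))
q=q[q[:,2]>50];
rect=cv2.minAreaRect(q[:,:2].astype(np.float32));print(rect)
```

```text
ztop 134.348461902723
ring [544.06965366  42.25009602] 64.11596770154755 1.0
[232.7  43. ] 47 ang 34.0 mod45 34.0 r53.7
[276.   46.8] 48 ang -11.2 mod45 33.8 r53.9
[201.7  74. ] 40 ang 79.6 mod45 34.6 r53.3
[302.6  82. ] 46 ang -56.4 mod45 33.6 r54.4
[201.1 117.2] 37 ang 124.9 mod45 34.9 r53.6
[297.4 124.9] 40 ang -101.1 mod45 33.9 r54.7
[227.7 148.1] 36 ang 169.7 mod45 34.7 r54.8
[267.  151.3] 42 ang -145.4 mod45 34.6 r55.4
[468.69968553 209.41352201] 636 [ 485.39973303 -302.22232848   53.5885632 ] [52.64431951 54.04119807 55.18812418]
((483.78924560546875, -303.1227722167969), (89.1180419921875, 16.53937530517578), 14.421455383300781)
```

Run:
```python
from h import *
goto([484.5,-305,130],14.9)
```

```text
shift(tool now) [-73.6 311.7 159.1] shift(target axes) [-66.4 313.3 159.2] rot [-0.     0.     0.023]
```

```bash
python3 -m creep '[{"grip":85,"linear":[-4,16,5],"rot":[0,0,0.02]},{"grip":85,"linear":[-7,30,15],"rot":[0,0,0]},{"grip":85,"linear":[-7,30,15],"rot":[0,0,0]},{"grip":85,"linear":[-7,30,15],"rot":[0,0,0]},{"grip":85,"linear":[-7,30,15],"rot":[0,0,0]},{"grip":85,"linear":[-7,30,15],"rot":[0,0,0]},{"grip":85,"linear":[-7,30,15],"rot":[0,0,0]},{"grip":85,"linear":[-7,30,15],"rot":[0,0,0]},{"grip":85,"linear":[-7,30,15],"rot":[0,0,0]},{"grip":85,"linear":[-7,30,15],"rot":[0,0,0]},{"grip":85,"linear":[-4,26,14],"rot":[0,0,0]},{"grip":85,"linear":[0,0,5],"rot":[0,0,0]}]'
python3 -m creep '[{"grip":85,"linear":[0,0,0],"rot":[0,0,0]}]'
python3 -c "
from h import *
status();snap('wrist','w2')"
```

```text
time_s: 4.53
eef_pos: [479.8, -308.5, 127.8]
ee_rot: [-0.0, 0.992, 0.13, -0.001]
force: [0.1, 0.0, -0.0]
grip_width: 0.998
time_s: 4.62
eef_pos: [479.9, -305.2, 128.4]
ee_rot: [-0.001, 0.991, 0.131, -0.001]
force: [-0.1, -1.0, 0.3]
grip_width: 0.998
t4.62 tcp [ 479.9 -305.2  128.4] yaw15.01 zax [-0.002  0.002 -1.   ] F [-0.1 -1.   0.3] T [ 0.04 -0.06 -0.  ] q [-0.77  0.51  1.5   0.    1.14  0.54] g0.998
```

View pics/w2.png

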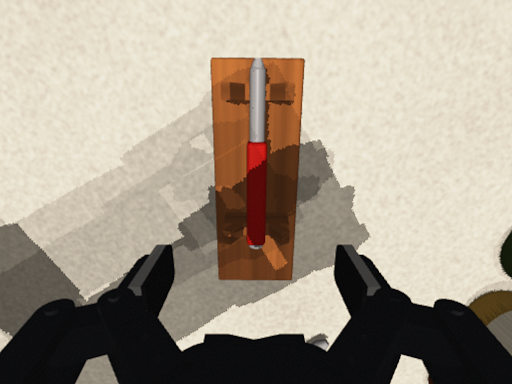

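Here the bar lies almost midway between the fingers: handle at (257,195), shank tip at (258,60).

```bash
cat >> h.py <<'E'
def bar(c,ztop,ulo=200,uhi=320):
    im=c[0];h=cv2.cvtColor(im,cv2.COLOR_RGB2HSV)
    m=((h[...,0]<4)|(h[...,0]>174))&(h[...,1]>200)&(h[...,2]>60);m[:,:ulo]=0;m[:,uhi:]=0;m[310:]=0
    n,l,st,ce=cv2.connectedComponentsWithStats(m.astype(np.uint8));i=1+np.argmax(st[1:,4])
    v,u=np.nonzero(l==i);w=np.array([onplane(c,(a,b),ztop) for a,b in zip(u,v)])[:,:2]
    rc=cv2.minAreaRect(w.astype(np.float32));mu=w.mean(0)
    dr=np.linalg.svd(w-mu,full_matrices=False)[2][0];e=(w-mu)@dr
    print("bar rect",rc,"ang %.2f"%np.degrees(np.arctan2(dr[1],dr[0])),st[i]);return np.array(rc[0]),dr
E
python3 - <<'E'
from h import *
c=load("w2");ctr,dr=bar(c,54)
s,p,r=tool();print("handle mid in tool",r.inv().apply(np.r_[ctr,46]-p))
m=red(c[0]);
E
```

```text
bar rect ((484.8807678222656, -303.97955322265625), (88.22058868408203, 15.14333724975586), 14.611860275268555) ang -165.44 [ 247  142   20  103 1922]
handle mid in tool [ 4.55121294  0.75113729 83.64958362]
```

```bash
python3 -m creep '[{"grip":85,"linear":[2,0,5],"rot":[0,0,0]},{"grip":85,"linear":[2.5,0,15],"rot":[0,0,0.003]},{"grip":85,"linear":[0,0,20],"rot":[0,0,0]},{"grip":85,"linear":[0,0,20],"rot":[0,0,0]},{"grip":85,"linear":[0,0,18],"rot":[0,0,0]},{"grip":85,"linear":[0,0,13],"rot":[0,0,0]},{"grip":85,"linear":[0,0,8],"rot":[0,0,0]},{"grip":85,"linear":[0,0,2],"rot":[0,0,0]},{"grip":50,"linear":[0,0,0],"rot":[0,0,0]},{"grip":26,"linear":[0,0,0],"rot":[0,0,0]},{"grip":26,"linear":[0,0,0],"rot":[0,0,0]},{"grip":26,"linear":[0,0,0],"rot":[0,0,0]}]' 40
python3 -c "
from h import *
status();snap('wrist','w3')"
```

```text
time_s: 5.67
eef_pos: [485.4, -303.9, 30.1]
ee_rot: [0.001, 0.992, 0.129, 0.0]
force: [0.8, -0.3, 0.9]
grip_width: 0.446
t5.67 tcp [ 485.4 -303.9   30.1] yaw14.83 zax [ 0.001 -0.001 -1.   ] F [ 0.8 -0.3  0.9] T [-0.   -0.    0.02] q [-0.76  0.64  1.56  0.    0.93  0.55] g0.446
```

View pics/w3.png

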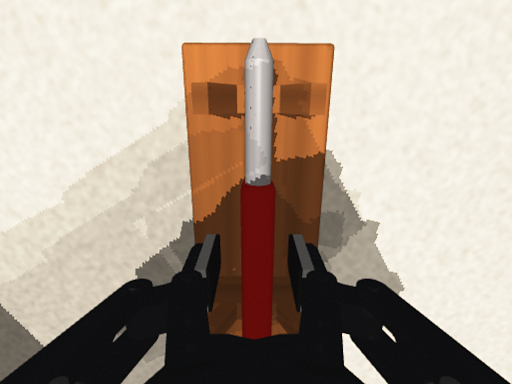

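```bash
python3 -m creep '[{"grip":26,"linear":[0,1,2],"rot":[0,0,0]},{"grip":20,"linear":[0,0,0],"rot":[0,0,0]},{"grip":12,"linear":[0,0,0],"rot":[0,0,0]},{"grip":8,"linear":[0,0,0],"rot":[0,0,0]},{"grip":8,"linear":[0,0,0],"rot":[0,0,0]},{"grip":8,"linear":[0,0,0],"rot":[0,0,0]},{"grip":8,"linear":[0,0,0],"rot":[0,0,0]}]' 90
python3 -c "
from h import *
status();c=snap('wrist','w4')
s,p,r=tool();cc,d=bar(c,p[2]+27)"
```

```text
time_s: 6.3
eef_pos: [485.4, -304.8, 27.4]
ee_rot: [0.0, 0.992, 0.129, 0.0]
force: [-0.7, -1.5, 3.3]
grip_width: 0.168
t6.30 tcp [ 485.4 -304.8   27.4] yaw14.83 zax [ 0. -0. -1.] F [-0.7 -1.5  3.3] T [-0.11  0.12 -0.03] q [-0.77  0.65  1.56 -0.    0.93  0.55] g0.168
bar rect ((497.47454833984375, -299.9559631347656), (66.14647674560547, 15.25761890411377), 14.88024616241455) ang -165.44 [ 237  183   35  127 3939]
```

View pics/w4.png

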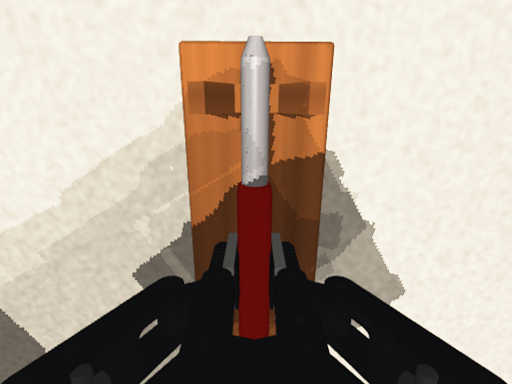

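Run:
```python
from h import *
c=load("w4");s,p,r=tool()
for uv,z in(((256,36.5),46),((255.5,183.5),54),((255.5,186),54)):
    print(uv,r.inv().apply(onplane(c,uv,z)-p).round(2))
h,_=None,None
# ring centre in tool-frame of w1 (camera bias check): handle in tool y
```

```text
(256, 36.5) [103.88  -0.9  -18.52]
(255.5, 183.5) [ 45.65  -1.   -26.53]
(255.5, 186) [ 44.52  -1.   -26.53]
```

```bash
python3 -m creep '[{"grip":8,"linear":[0,0,-4],"rot":[0,0,0]},{"grip":8,"linear":[0,0,-10],"rot":[0,0,0]},{"grip":8,"linear":[0,0,-16],"rot":[0,0,0]},{"grip":8,"linear":[0,0,-20],"rot":[0,0,0]},{"grip":8,"linear":[0,0,-20],"rot":[0,0,0]},{"grip":8,"linear":[0,0,-15],"rot":[0,0,0]},{"grip":8,"linear":[10,-6.8,-10],"rot":[0,0,0]},{"grip":8,"linear":[20,-13.2,-5],"rot":[0,0,0]},{"grip":8,"linear":[25,-16.6,0],"rot":[0,0,0]},{"grip":8,"linear":[25,-16.6,0],"rot":[0,0,0]},{"grip":8,"linear":[25,-16.6,0],"rot":[0,0,0]},{"grip":8,"linear":[25,-16.6,0],"rot":[0,0,0]}]'
python3 -m creep '[{"grip":8,"linear":[25,-16.6,0],"rot":[0,0,0]},{"grip":8,"linear":[25,-16.6,0],"rot":[0,0,0]},{"grip":8,"linear":[20,-13.2,0],"rot":[0,0,0]},{"grip":8,"linear":[10,-6.6,0],"rot":[0,0,-0.06]},{"grip":8,"linear":[0,0,0],"rot":[0,0,-0.12]},{"grip":8,"linear":[0,0,0],"rot":[0,0,-0.12]},{"grip":8,"linear":[0,0,0],"rot":[0,0,-0.12]},{"grip":8,"linear":[0,0,0],"rot":[0,0,-0.12]},{"grip":8,"linear":[0,0,0],"rot":[0,0,-0.12]},{"grip":8,"linear":[0,0,0],"rot":[0,0,-0.12]},{"grip":8,"linear":[0,0,0],"rot":[0,0,-0.12]},{"grip":8,"linear":[0,0,0],"rot":[0,0,-0.12]}]'
python3 -m creep '[{"grip":8,"linear":[0,0,0],"rot":[0,0,-0.12]},{"grip":8,"linear":[0,0,0],"rot":[0,0,-0.12]},{"grip":8,"linear":[0,0,0],"rot":[0,0,-0.12]},{"grip":8,"linear":[0,0,0],"rot":[0,0,-0.12]},{"grip":8,"linear":[0,0,0],"rot":[0,0,-0.12]},{"grip":8,"linear":[0,0,0],"rot":[0,0,-0.12]},{"grip":8,"linear":[0,0,0],"rot":[0,0,-0.12]},{"grip":8,"linear":[0,0,0],"rot":[0,0,-0.05]},{"grip":8,"linear":[0,0,0],"rot":[0,0,0]},{"grip":8,"linear":[0,0,0],"rot":[0,0,0]}]'
python3 -c "
from h import *
status();c=snap('wrist','w5');goto([652.6,-117,99.5],124.4)"
```

```text
time_s: 7.35
eef_pos: [589.8, -185.7, 127.4]
ee_rot: [-0.0, 0.992, 0.129, -0.0]
force: [-0.4, -0.5, -1.2]
grip_width: 0.169
time_s: 8.35
eef_pos: [652.6, -115.1, 127.1]
ee_rot: [-0.001, 0.801, 0.599, -0.0]
force: [-0.6, 0.0, -2.4]
grip_width: 0.169
time_s: 9.18
eef_pos: [652.6, -115.4, 127.2]
ee_rot: [-0.0, 0.468, 0.884, 0.0]
force: [-0.3, -0.2, -2.5]
grip_width: 0.172
t9.18 tcp [ 652.6 -115.4  127.2] yaw124.18 zax [-0.001  0.    -1.   ] F [-0.3 -0.2 -2.5] T [-0.05  0.02 -0.03] q [-0.35  0.7   1.16  0.    1.27 -0.95] g0.172
shift(tool now) [-1.2 -0.8 27.7] shift(target axes) [-1.2 -0.8 27.7] rot [-0.    -0.    -0.004]
```

View pics/w5.png

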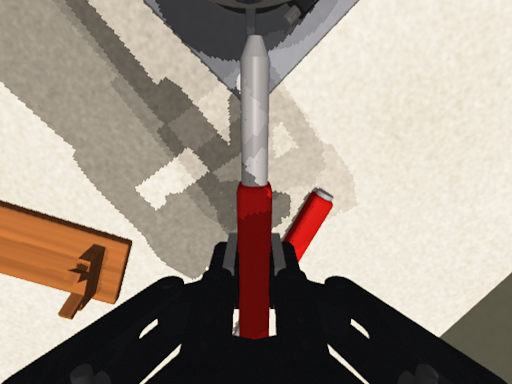

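The bar is held along image column 255 with its tip at (256,37). The nut lies just above the frame, so I raise and advance to compare the tick with the bar.

```bash
python3 -m creep '[{"grip":8,"linear":[0,0,-10],"rot":[0,0,0]},{"grip":8,"linear":[0,0,-20],"rot":[0,0,0]},{"grip":8,"linear":[0,0,-25],"rot":[0,0,0]},{"grip":8,"linear":[0,-0.8,-25],"rot":[0,0,-0.004]},{"grip":8,"linear":[10,0,-20],"rot":[0,0,0]},{"grip":8,"linear":[20,0,0],"rot":[0,0,0]},{"grip":8,"linear":[10,0,0],"rot":[0,0,0]},{"grip":8,"linear":[0,0,0],"rot":[0,0,0]},{"grip":8,"linear":[0,0,0],"rot":[0,0,0]}]'
python3 -c "
from h import *
status();c=snap('wrist','w6')"
```

```text
time_s: 9.98
eef_pos: [629.4, -83.5, 228.1]
ee_rot: [0.0, 0.466, 0.885, -0.0]
force: [0.1, -0.3, -1.7]
grip_width: 0.172
t9.98 tcp [629.4 -83.5 228.1] yaw124.48 zax [ 0.001 -0.    -1.   ] F [ 0.1 -0.3 -1.7] T [-0.06 -0.06  0.05] q [-0.32  0.56  1.13 -0.    1.44 -0.92] g0.172
```

View pics/w6.png

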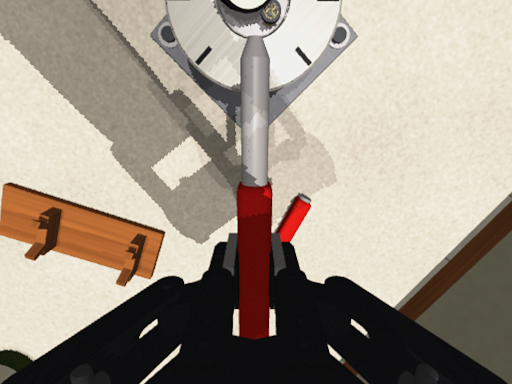

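The shank hides the middle tick. The neighbouring ticks at (203,56) and (303,57) lie evenly on either side of column 253, while the bar is at 255. I fit the circle and the ticks.

Run:
```python
from h import *
c=load("w6");im,d,K,R,t=c;P=cloud(c);g=cv2.cvtColor(im,cv2.COLOR_RGB2GRAY);s,p,r=tool()
m=(np.abs(P[...,2]-134)<5)&(np.hypot(P[...,0]-545,P[...,1]-40)<80)&(d>0)
print("ztop",np.median(P[m][:,2]))
# outer edge: lowest row of mask per column, away from the bar
pts=[]
for u in range(175,340):
    if 228<u<284: continue
    v=np.nonzero(m[:,u])[0]
    if len(v): pts.append(onplane(c,(u,v.max()+.5),134.1))
b=np.array(pts);A=np.c_[2*b[:,:2],np.ones(len(b))]
# fixed radius fit 65 mm
from scipy.optimize import least_squares
f=least_squares(lambda x:np.hypot(b[:,0]-x[0],b[:,1]-x[1])-65,[545,40],loss="soft_l1").x;print("ring",f, "in tool",r.inv().apply(np.r_[f,118]-p).round(2))
rr=np.hypot(P[...,0]-f[0],P[...,1]-f[1]);tk=(g<70)&(rr>42)&(rr<63)&m
n,l,st,ce=cv2.connectedComponentsWithStats(tk.astype(np.uint8))
for i in range(1,n):
    if st[i,4]>8:
        w=onplane(c,ce[i],134.1);a=np.degrees(np.arctan2(w[1]-f[1],w[0]-f[0]));print(ce[i].round(1),st[i,4],"ang %.1f mod45 %.1f"%(a,a%45),"tool",r.inv().apply(w-p).round(1))
```

```text
ztop 134.30488975425237
ring [543.15538144  42.12215336] in tool [1.5295e+02 1.0000e-01 1.0960e+02]
[328.   0.] 21 ang 32.4 mod45 32.4 tool [150.9  54.7  93.5]
[203.2  55.2] 83 ang -100.2 mod45 34.8 tool [114.5 -37.9  93.5]
[302.8  55.7] 69 ang -10.9 mod45 34.1 tool [114.2  38.4  93.5]
```

```bash
python3 -m creep '[{"grip":8,"linear":[-10,0,0],"rot":[0,0,0]},{"grip":8,"linear":[-20,0,0],"rot":[0,0,0]},{"grip":8,"linear":[-10,0,10],"rot":[0,0,0]},{"grip":8,"linear":[0,1.2,25],"rot":[0,0,0]},{"grip":8,"linear":[0,0,30],"rot":[0,0,0]},{"grip":8,"linear":[0,0,30],"rot":[0,0,0]},{"grip":8,"linear":[0,0,22],"rot":[0,0,0]},{"grip":8,"linear":[0,0,9.5],"rot":[0,0,0]},{"grip":8,"linear":[0,0,2],"rot":[0,0,0]},{"grip":8,"linear":[0,0,0],"rot":[0,0,0]},{"grip":8,"linear":[0,0,0],"rot":[0,0,0]},{"grip":8,"linear":[0,0,0],"rot":[0,0,0]}]'
python3 -c "
from h import *
status()"
```

```text
time_s: 11.03
eef_pos: [653.7, -116.2, 100.5]
ee_rot: [0.001, 0.466, 0.885, 0.0]
force: [0.4, -0.7, -1.5]
grip_width: 0.167
t11.03 tcp [ 653.7 -116.2  100.5] yaw124.49 zax [ 0.003 -0.001 -1.   ] F [ 0.4 -0.7 -1.5] T [-0.07 -0.03  0.02] q [-0.35  0.73  1.19 -0.    1.22 -0.95] g0.167
```

```bash
python3 -m creep '[{"grip":8,"linear":[4,0,1],"rot":[0,0,0]},{"grip":8,"linear":[6,0,0],"rot":[0,0,0]},{"grip":8,"linear":[6,0,0],"rot":[0,0,0]},{"grip":8,"linear":[6,0,0],"rot":[0,0,0]},{"grip":8,"linear":[5,0,0],"rot":[0,0,0]},{"grip":8,"linear":[3,0,0],"rot":[0,0,0]},{"grip":8,"linear":[0,0,0],"rot":[0,0,0]}]'
python3 -c "
from h import *
status();snap('wrist','w7')"
```

```text
time_s: 11.62
eef_pos: [635.6, -90.6, 98.0]
ee_rot: [-0.0, 0.465, 0.885, -0.0]
force: [-1.0, -0.1, -1.4]
grip_width: 0.172
t11.62 tcp [635.6 -90.6  98. ] yaw124.53 zax [-0. -0. -1.] F [-1.  -0.1 -1.4] T [-0.08  0.09  0.08] q [-0.32  0.69  1.27 -0.    1.18 -0.93] g0.172
```

View pics/w7.png

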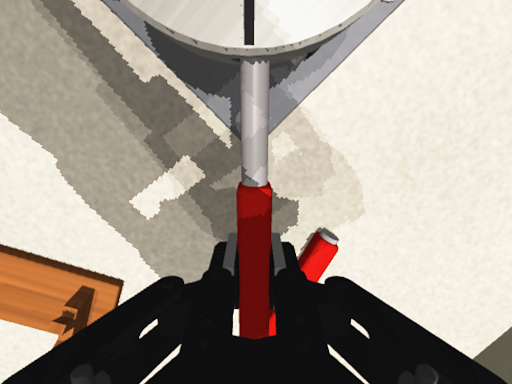

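The shank has entered the nut's mouth without force. The tick shows at column 249 and the bar at column 255, so I check the lateral offset.

Run:
```python
from h import *
c=load("w7");im,d,K,R,t=c;s,p,r=tool();g=cv2.cvtColor(im,cv2.COLOR_RGB2GRAY)
k=(g[:45,235:268]<60)
for v in (5,15,25,35,42):
    u=np.nonzero(k[v])[0]
    if len(u): print(v,u.min()+235,u.max()+235,r.inv().apply(onplane(c,(u.mean()+235,v),134)-p).round(2))
for v in (80,120,160):
    row=g[v,225:290].astype(float);e=np.abs(np.diff(row));print("shank row",v,[int(i)+225 for i in np.argsort(e)[-4:]])
for u in (254,256): print(r.inv().apply(onplane(c,(u,120),118)-p).round(2))
pts=[]
P=cloud(c);m=(np.abs(P[...,2]-134)<4)&(d>0)
for u in range(170,345,3):
    v=np.nonzero(m[:120,u])[0]
    if len(v): pts.append(r.inv().apply(onplane(c,(u,v.max()+.5),134)-p))
b=np.array(pts)
from scipy.optimize import least_squares
print(least_squares(lambda x:np.hypot(b[:,0]-x[0],b[:,1]-x[1])-65,[165,0],loss="soft_l1").x)
```

```text
5 245 253 [111.47  -0.78 -36.06]
15 245 253 [108.59  -0.79 -36.06]
25 245 253 [105.66  -0.8  -36.06]
35 245 253 [102.67  -0.82 -36.06]
42 245 253 [100.54  -0.83 -36.06]
shank row 80 [269, 282, 268, 281]
shank row 120 [241, 283, 230, 282]
shank row 160 [242, 268, 274, 267]
[ 73.61   0.91 -20.06]
[ 73.61   1.77 -20.06]
[161.46591881  -0.78757849]
```

Run:
```python
from h import *
status();c=load("w7");C=-c[3].T@c[4];s,p,r=tool();print(r.inv().apply(C-p), r.inv().apply(c[3]).round(3)); print(r.inv().apply(onplane(c,(255.5,186),126-0.5)-p))
```

```text
t11.67 tcp [635.8 -90.9  97.9] yaw124.51 zax [-0. -0. -1.] F [-0.3  0.3 -2.7] T [-0.01  0.12 -0.01] q [-0.32  0.69  1.27 -0.    1.18 -0.93] g0.169
[  81.58714116    0.89644852 -143.21683135] [[ 0.001  1.     0.   ]
 [-0.951  0.001 -0.31 ]
 [-0.31  -0.     0.951]]
[ 46.51565275   1.59025237 -27.55845578]
```

```bash
python3 -m creep '[{"grip":8,"linear":[0,-1,-0.7],"rot":[0,0,0]},{"grip":8,"linear":[0,-1,-0.7],"rot":[0,0,0]},{"grip":8,"linear":[0,0,0],"rot":[0,0,0]},{"grip":8,"linear":[0,0,0],"rot":[0,0,0]}]'
python3 -c "
from h import *
status();c=snap('wrist','w8')
im,d,K,R,t=c;s,p,r=tool();g=cv2.cvtColor(im,cv2.COLOR_RGB2GRAY)
C=-R.T@t;print('cam',r.inv().apply(C-p))
k=(g[:45,235:268]<60)
for v in (5,25,42):
    u=np.nonzero(k[v])[0]
    if len(u): print(v,u.min()+235,u.max()+235,r.inv().apply(onplane(c,(u.mean()+235,v),134)-p).round(2))
print(r.inv().apply(onplane(c,(255,120),118)-p).round(2))
c=load('w4');R4=Ro.from_euler('z',14.83,degrees=True).as_matrix()@np.diag([1,-1,-1]);print('w4 cam',R4.T@(-c[3].T@c[4]-np.array([485.4,-304.8,27.4])))
"
```

```text
time_s: 12.0
eef_pos: [634.4, -92.5, 99.2]
ee_rot: [0.0, 0.466, 0.885, 0.0]
force: [0.2, 0.1, -2.1]
grip_width: 0.17
t12.00 tcp [634.4 -92.5  99.2] yaw124.47 zax [ 0. -0. -1.] F [ 0.2  0.1 -2.1] T [-0.08  0.02 -0.02] q [-0.33  0.68  1.28  0.    1.18 -0.93] g0.170
cam [  81.14954384    0.84411704 -143.19676638]
5 251 259 [111.37   1.18 -34.81]
25 251 259 [105.49   1.2  -34.81]
42 251 259 [100.31   1.2  -34.81]
[ 73.08   1.31 -18.81]
w4 cam [  79.90376976   -1.81115893 -143.22328009]
```

View pics/w8.png

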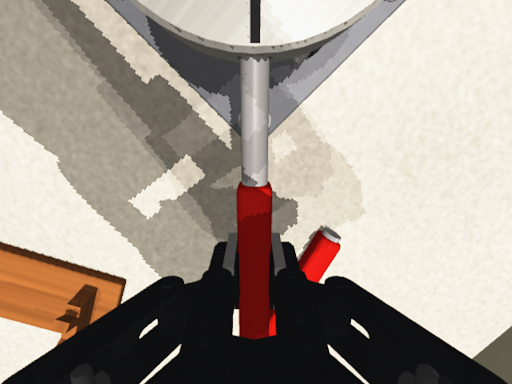

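Tick and shank are now both at column 255, so they line up. Insert.

```bash
python3 -m creep '[{"grip":8,"linear":[3,0,0],"rot":[0,0,0]},{"grip":8,"linear":[5,0,0],"rot":[0,0,0]},{"grip":8,"linear":[4,0,0],"rot":[0,0,0]},{"grip":8,"linear":[1.5,0,0],"rot":[0,0,0]},{"grip":8,"linear":[0,0,0],"rot":[0,0,0]},{"grip":8,"linear":[0,0,0],"rot":[0,0,0]},{"grip":8,"linear":[0,0,0],"rot":[0,0,0]}]'
cat >> h.py <<'E'
RING=np.array([543.9,40.2])
def nut():
    s,p,r=tool();status();F=s["force"];T=s["wrist_torque"];d=p[:2]-RING;X=r.as_matrix()
    M=d[0]/1000*F[1]-d[1]/1000*F[0]+T[2]
    th=np.degrees(np.arctan2(d[1],d[0]));yw=np.degrees(np.arctan2(X[1,0],X[0,0]))
    print("radius %.2f theta %.2f yaw-theta err %.2f  Mz %.3f  Frad(in+) %.2f Ftan(tool y) %.2f Tz %.3f"%(np.hypot(*d),th,(yw-th-180+180)%360-180,M,np.dot(X[:2,0],F[:2]),np.dot(X[:2,1],F[:2]),T[2]))
E
python3 -c "
from h import *
nut()"
```

```text
time_s: 12.63
eef_pos: [626.8, -81.3, 99.3]
ee_rot: [0.0, 0.466, 0.885, -0.0]
force: [0.8, -1.3, -2.2]
grip_width: 0.172
t12.63 tcp [626.8 -81.3  99.3] yaw124.49 zax [ 0. -0. -1.] F [ 0.8 -1.3 -2.2] T [-0.03  0.   -0.04] q [-0.31  0.67  1.31 -0.    1.17 -0.92] g0.172
radius 147.02 theta -55.70 yaw-theta err 0.19  Mz -0.053  Frad(in+) -1.51 Ftan(tool y) -0.12 Tz -0.037
```

```bash
python3 -m creep '[{"grip":8,"linear":[0.03,-2.94,0.03],"rot":[0,0,0.02]},{"grip":8,"linear":[0.12,-5.88,0.06],"rot":[0,0,0.04]},{"grip":8,"linear":[0.12,-5.88,0.06],"rot":[0,0,0.04]},{"grip":8,"linear":[0.12,-5.88,0.06],"rot":[0,0,0.04]},{"grip":8,"linear":[0.12,-5.88,0.06],"rot":[0,0,0.04]},{"grip":8,"linear":[0.12,-5.88,0.06],"rot":[0,0,0.04]}]'
python3 -c "
from h import *
nut()"
```

```text
time_s: 13.13
eef_pos: [598.3, -96.5, 98.9]
ee_rot: [0.0, 0.562, 0.827, 0.001]
force: [2.9, 2.3, -2.9]
grip_width: 0.173
t13.13 tcp [598.3 -96.5  98.9] yaw111.67 zax [ 0.001  0.    -1.   ] F [ 2.9  2.3 -2.9] T [ 0.22 -0.38 -0.26] q [-0.35  0.61  1.4   0.    1.13 -0.73] g0.173
radius 147.16 theta -68.32 yaw-theta err -0.01  Mz 0.272  Frad(in+) 1.03 Ftan(tool y) 3.58 Tz -0.255
```

```bash
python3 -m creep '[{"grip":8,"linear":[0.26,-8.82,0.1],"rot":[0,0,0.06]},{"grip":8,"linear":[0.26,-8.82,0.1],"rot":[0,0,0.06]},{"grip":8,"linear":[0.26,-8.82,0.1],"rot":[0,0,0.06]},{"grip":8,"linear":[0.26,-8.82,0.1],"rot":[0,0,0.06]},{"grip":8,"linear":[0.26,-8.82,0.1],"rot":[0,0,0.06]},{"grip":8,"linear":[0.26,-8.82,0.1],"rot":[0,0,0.06]},{"grip":8,"linear":[0.26,-8.82,0.1],"rot":[0,0,0.06]},{"grip":8,"linear":[0.26,-8.82,0.1],"rot":[0,0,0.06]},{"grip":8,"linear":[0.26,-8.82,0.1],"rot":[0,0,0.06]},{"grip":8,"linear":[0.26,-8.82,0.1],"rot":[0,0,0.06]},{"grip":8,"linear":[0.12,-5.88,0.06],"rot":[0,0,0.04]},{"grip":8,"linear":[0.03,-2.94,0.03],"rot":[0,0,0.02]}]'
python3 -c "
from h import *
nut()"
```

```text
time_s: 14.13
eef_pos: [502.8, -101.5, 98.0]
ee_rot: [0.0, 0.799, 0.601, 0.0]
force: [2.0, 0.2, -2.0]
grip_width: 0.169
t14.13 tcp [ 502.8 -101.5   98. ] yaw73.88 zax [ 0.001 -0.    -1.   ] F [ 2.   0.2 -2. ] T [ 0.05 -0.36 -0.14] q [-0.43  0.43  1.7   0.    1.   -0.15] g0.169
radius 147.54 theta -106.18 yaw-theta err 0.06  Mz 0.138  Frad(in+) 0.72 Ftan(tool y) 1.86 Tz -0.136
```

```bash
python3 -m creep '[{"grip":8,"linear":[-2,1.5,0],"rot":[0,0,0]},{"grip":8,"linear":[-6,0,0],"rot":[0,0,0]},{"grip":8,"linear":[-10,0,0],"rot":[0,0,0]},{"grip":8,"linear":[-12,0,0],"rot":[0,0,0]},{"grip":8,"linear":[-7.5,0,0],"rot":[0,0,0]},{"grip":8,"linear":[0,0,0],"rot":[0,0,0]},{"grip":8,"linear":[0,0,0],"rot":[0,0,0]}]'
python3 -c "
from h import *
nut()"
```

```text
time_s: 14.72
eef_pos: [494.0, -138.6, 97.7]
ee_rot: [-0.0, 0.799, 0.602, -0.0]
force: [-0.9, 0.1, -2.6]
grip_width: 0.171
t14.72 tcp [ 494.  -138.6   97.7] yaw74.00 zax [-0.  0. -1.] F [-0.9  0.1 -2.6] T [ 0.01  0.   -0.09] q [-0.5   0.44  1.7   0.    1.   -0.22] g0.171
radius 185.61 theta -105.59 yaw-theta err -0.41  Mz -0.265  Frad(in+) -0.14 Ftan(tool y) -0.94 Tz -0.091
```

```bash
python3 -m creep '[{"grip":8,"linear":[0.33,9.8,0],"rot":[0,0,-0.06]},{"grip":8,"linear":[1.34,22.2,0],"rot":[0,0,-0.12]},{"grip":8,"linear":[1.34,22.2,0],"rot":[0,0,-0.12]},{"grip":8,"linear":[1.34,22.2,0],"rot":[0,0,-0.12]},{"grip":8,"linear":[1.34,22.2,0],"rot":[0,0,-0.12]},{"grip":8,"linear":[1.34,22.2,0],"rot":[0,0,-0.12]},{"grip":8,"linear":[1,19.4,0],"rot":[0,0,-0.105]},{"grip":8,"linear":[0.16,7.4,0],"rot":[0,0,-0.04]},{"grip":8,"linear":[0,0,0],"rot":[0,0,0]},{"grip":8,"linear":[10,0,0],"rot":[0,0,0]},{"grip":8,"linear":[10,0,0],"rot":[0,0,0]},{"grip":8,"linear":[0,0,0],"rot":[0,0,0]}]'
python3 -m creep '[{"grip":8,"linear":[0,0,0],"rot":[0,0,0]}]'
python3 -c "
from h import *
nut();c=snap('wrist','w9')
im,d,K,R,t=c;s,p,r=tool();g=cv2.cvtColor(im,cv2.COLOR_RGB2GRAY)
k=(g[:45,225:288]<60)
for v in (5,25,38):
    u=np.nonzero(k[v])[0]
    if len(u): print(v,u.min()+225,u.max()+225,r.inv().apply(onplane(c,(u.mean()+225,v),132.5)-p).round(2))
print(r.inv().apply(onplane(c,(255,120),117)-p).round(2))
"
```

```text
time_s: 15.72
eef_pos: [625.5, -100.4, 97.8]
ee_rot: [-0.001, 0.499, 0.867, 0.0]
force: [0.1, 0.3, -1.9]
grip_width: 0.167
time_s: 15.8
eef_pos: [626.4, -101.7, 98.2]
ee_rot: [-0.0, 0.499, 0.867, -0.0]
force: [-0.4, 0.3, -2.5]
grip_width: 0.169
t15.80 tcp [ 626.4 -101.7   98.2] yaw120.19 zax [-0. -0. -1.] F [-0.4  0.3 -2.5] T [-0.03 -0.04  0.02] q [-0.35  0.67  1.3  -0.    1.17 -0.87] g0.169
radius 164.15 theta -59.85 yaw-theta err 0.03  Mz -0.003  Frad(in+) 0.46 Ftan(tool y) -0.15 Tz 0.022
5 251 259 [112.17   1.04 -34.32]
25 251 259 [106.26   1.05 -34.32]
[ 73.75   1.17 -18.81]
```

View pics/w9.png

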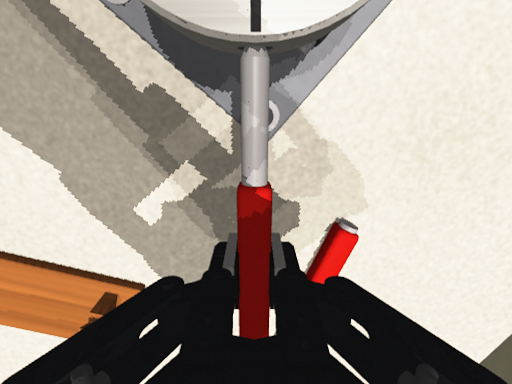

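The tick and the shank are both at column 255 again, so I insert into the second hole.

```bash
python3 -m creep '[{"grip":8,"linear":[5,0,0],"rot":[0,0,0]},{"grip":8,"linear":[7,0,0],"rot":[0,0,0]},{"grip":8,"linear":[4,0,0],"rot":[0,0,0]},{"grip":8,"linear":[1,0,0],"rot":[0,0,0]},{"grip":8,"linear":[0,0,0],"rot":[0,0,0]},{"grip":8,"linear":[0,0,0],"rot":[0,0,0]},{"grip":8,"linear":[0,0,0],"rot":[0,0,0]}]'
python3 -c "
from h import *
nut()"
python3 -m creep '[{"grip":8,"linear":[0.03,-2.94,0.03],"rot":[0,0,0.02]},{"grip":8,"linear":[0.12,-5.88,0.06],"rot":[0,0,0.04]},{"grip":8,"linear":[0.12,-5.88,0.06],"rot":[0,0,0.04]},{"grip":8,"linear":[0.12,-5.88,0.06],"rot":[0,0,0.04]},{"grip":8,"linear":[0.12,-5.88,0.06],"rot":[0,0,0.04]},{"grip":8,"linear":[0.12,-5.88,0.06],"rot":[0,0,0.04]},{"grip":8,"linear":[0.12,-5.88,0.06],"rot":[0,0,0.04]},{"grip":8,"linear":[0.12,-5.88,0.06],"rot":[0,0,0.04]}]'
python3 -c "
from h import *
nut()"
```

```text
time_s: 16.43
eef_pos: [618.5, -87.7, 97.8]
ee_rot: [0.0, 0.499, 0.867, -0.0]
force: [-0.6, 0.0, -2.5]
grip_width: 0.173
t16.43 tcp [618.5 -87.7  97.8] yaw120.19 zax [ 0. -0. -1.] F [-0.6  0.  -2.5] T [-0.03 -0.01  0.01] q [-0.33  0.65  1.34 -0.    1.15 -0.85] g0.173
radius 148.05 theta -59.74 yaw-theta err -0.07  Mz -0.057  Frad(in+) 0.33 Ftan(tool y) -0.49 Tz 0.015
time_s: 17.1
eef_pos: [577.7, -104.0, 97.5]
ee_rot: [0.001, 0.624, 0.781, 0.0]
force: [2.8, 0.9, -2.2]
grip_width: 0.167
t17.10 tcp [ 577.7 -104.    97.5] yaw102.79 zax [ 0.002  0.    -1.   ] F [ 2.8  0.9 -2.2] T [ 0.04 -0.41 -0.24] q [-0.38  0.58  1.47  0.    1.09 -0.6 ] g0.167
radius 148.11 theta -76.82 yaw-theta err -0.39  Mz 0.199  Frad(in+) 0.29 Ftan(tool y) 2.98 Tz -0.243
```

```bash
python3 -m creep '[{"grip":8,"linear":[0.12,-5.92,0.06],"rot":[0,0,0.04]},{"grip":8,"linear":[0.12,-5.92,0.06],"rot":[0,0,0.04]},{"grip":8,"linear":[0.12,-5.92,0.06],"rot":[0,0,0.04]},{"grip":8,"linear":[0.12,-5.92,0.06],"rot":[0,0,0.04]},{"grip":8,"linear":[0.12,-5.92,0.06],"rot":[0,0,0.04]},{"grip":8,"linear":[0.12,-5.92,0.06],"rot":[0,0,0.04]},{"grip":8,"linear":[0.12,-5.92,0.06],"rot":[0,0,0.04]},{"grip":8,"linear":[0.12,-5.92,0.06],"rot":[0,0,0.04]}]'
python3 -c "
from h import *
nut()"
```

```text
time_s: 17.77
eef_pos: [530.7, -107.3, 97.1]
ee_rot: [0.001, 0.741, 0.672, 0.001]
force: [3.3, -0.8, -3.6]
grip_width: 0.17
t17.77 tcp [ 530.7 -107.3   97.1] yaw84.44 zax [ 0.002 -0.    -1.   ] F [ 3.3 -0.8 -3.6] T [-0.11 -0.5  -0.26] q [-0.42  0.49  1.62  0.    1.03 -0.32] g0.170
radius 148.07 theta -95.12 yaw-theta err -0.44  Mz 0.237  Frad(in+) -0.49 Ftan(tool y) 3.37 Tz -0.261
```

Not seated yet, so the next stroke.

```bash
python3 -m creep '[{"grip":8,"linear":[0.12,-5.92,0.06],"rot":[0,0,0.04]},{"grip":8,"linear":[0.12,-5.92,0.06],"rot":[0,0,0.04]},{"grip":8,"linear":[0.12,-5.92,0.06],"rot":[0,0,0.04]},{"grip":8,"linear":[0.12,-5.92,0.06],"rot":[0,0,0.04]},{"grip":8,"linear":[0.12,-5.92,0.06],"rot":[0,0,0.04]},{"grip":8,"linear":[0.12,-5.92,0.06],"rot":[0,0,0.04]},{"grip":8,"linear":[0.12,-5.92,0.06],"rot":[0,0,0.04]},{"grip":8,"linear":[0.12,-5.92,0.06],"rot":[0,0,0.04]}]'
python3 -c "
from h import *
nut()"
```

```text
time_s: 18.43
eef_pos: [486.4, -96.3, 97.2]
ee_rot: [0.003, 0.839, 0.545, 0.002]
force: [9.7, -5.3, -5.2]
grip_width: 0.169
t18.43 tcp [486.4 -96.3  97.2] yaw66.03 zax [ 0.006 -0.003 -1.   ] F [ 9.7 -5.3 -5.2] T [-1.05 -1.32 -0.85] q [-0.43  0.4   1.76  0.    0.98 -0.01] g0.169
radius 148.16 theta -112.84 yaw-theta err -1.13  Mz 0.789  Frad(in+) -0.92 Ftan(tool y) 11.06 Tz -0.847
```

```bash
python3 -m creep '[{"grip":8,"linear":[0,0,0],"rot":[0,0,0]},{"grip":8,"linear":[0,0,0],"rot":[0,0,0]}]' 110
python3 -c "
from h import *
nut()"
python3 -m creep '[{"grip":8,"linear":[0.03,-2.96,0.03],"rot":[0,0,0.02]},{"grip":8,"linear":[0.03,-2.96,0.03],"rot":[0,0,0.02]},{"grip":8,"linear":[0.03,-2.96,0.03],"rot":[0,0,0.02]},{"grip":8,"linear":[0.03,-2.96,0.03],"rot":[0,0,0.02]},{"grip":8,"linear":[0,0,0],"rot":[0,0,0]},{"grip":8,"linear":[0,0,0],"rot":[0,0,0]}]'
python3 -c "
from h import *
nut()"
```

```text
time_s: 18.6
eef_pos: [486.0, -96.1, 97.1]
ee_rot: [0.002, 0.838, 0.546, 0.001]
force: [6.3, -3.0, -4.3]
grip_width: 0.161
t18.60 tcp [486.  -96.1  97.1] yaw66.17 zax [ 0.004 -0.002 -1.   ] F [ 6.3 -3.  -4.3] T [-0.73 -0.78 -0.55] q [-0.43  0.4   1.76  0.    0.98 -0.02] g0.161
radius 148.08 theta -113.02 yaw-theta err -0.81  Mz 0.479  Frad(in+) -0.25 Ftan(tool y) 6.96 Tz -0.551
time_s: 19.1
eef_pos: [475.9, -91.4, 97.1]
ee_rot: [0.003, 0.859, 0.512, 0.002]
force: [8.0, -4.9, -4.1]
grip_width: 0.163
t19.10 tcp [475.9 -91.4  97.1] yaw61.56 zax [ 0.006 -0.003 -1.   ] F [ 8.  -4.9 -4.1] T [-1.1 -1.1 -0.8] q [-0.43  0.38  1.79 -0.    0.96  0.06] g0.163
radius 148.13 theta -117.31 yaw-theta err -1.13  Mz 0.589  Frad(in+) -0.49 Ftan(tool y) 9.42 Tz -0.804
```

```bash
python3 -m creep '[{"grip":8,"linear":[0.03,-2.96,0.03],"rot":[0,0,0.02]},{"grip":8,"linear":[0.03,-2.96,0.03],"rot":[0,0,0.02]},{"grip":8,"linear":[0.03,-2.96,0.03],"rot":[0,0,0.02]},{"grip":8,"linear":[0.03,-2.96,0.03],"rot":[0,0,0.02]}]'
python3 -c "
from h import *
nut()"
python3 -m creep '[{"grip":8,"linear":[0.03,-2.96,0.03],"rot":[0,0,0.02]}]'
python3 -c "
from h import *
nut()"
```

```text
time_s: 19.43
eef_pos: [466.3, -86.0, 97.2]
ee_rot: [0.004, 0.879, 0.476, 0.002]
force: [9.9, -9.8, -5.4]
grip_width: 0.163
t19.43 tcp [466.3 -86.   97.2] yaw56.88 zax [ 0.007 -0.004 -1.   ] F [ 9.9 -9.8 -5.4] T [-1.73 -1.4  -1.14] q [-0.43  0.36  1.82 -0.    0.95  0.15] g0.163
radius 148.11 theta -121.58 yaw-theta err -1.54  Mz 0.880  Frad(in+) -2.81 Ftan(tool y) 13.69 Tz -1.135
time_s: 19.52
eef_pos: [463.9, -84.5, 97.3]
ee_rot: [0.004, 0.884, 0.467, 0.002]
force: [10.5, -9.8, -5.2]
grip_width: 0.163
t19.52 tcp [463.9 -84.5  97.3] yaw55.73 zax [ 0.008 -0.004 -1.   ] F [10.5 -9.8 -5.2] T [-1.82 -1.36 -1.24] q [-0.43  0.35  1.83 -0.    0.95  0.17] g0.163
radius 148.10 theta -122.68 yaw-theta err -1.60  Mz 0.859  Frad(in+) -2.19 Ftan(tool y) 14.25 Tz -1.241
```

```bash
python3 -m creep '[{"grip":8,"linear":[0.03,-2.96,0.03],"rot":[0,0,0.02]},{"grip":8,"linear":[0.03,-2.96,0.03],"rot":[0,0,0.02]},{"grip":8,"linear":[0.03,-2.96,0.03],"rot":[0,0,0.02]},{"grip":8,"linear":[0.03,-2.96,0.03],"rot":[0,0,0.02]},{"grip":8,"linear":[0.03,-2.96,0.03],"rot":[0,0,0.02]}]'
python3 -c "
from h import *
nut()"
python3 -m creep '[{"grip":8,"linear":[0.03,-2.96,0.03],"rot":[0,0,0.02]}]'
python3 -c "
from h import *
nut()"
```

```text
time_s: 19.93
eef_pos: [452.4, -76.2, 97.3]
ee_rot: [0.004, 0.906, 0.422, 0.003]
force: [9.3, -14.5, -5.3]
grip_width: 0.159
t19.93 tcp [452.4 -76.2  97.3] yaw49.97 zax [ 0.009 -0.005 -1.   ] F [  9.3 -14.5  -5.3] T [-2.43 -1.33 -1.45] q [-0.42  0.33  1.87 -0.    0.94  0.28] g0.159
radius 148.02 theta -128.16 yaw-theta err -1.86  Mz 0.958  Frad(in+) -5.06 Ftan(tool y) 16.45 Tz -1.451
time_s: 20.02
eef_pos: [450.2, -74.4, 97.3]
ee_rot: [0.004, 0.911, 0.413, 0.003]
force: [10.0, -15.7, -5.6]
grip_width: 0.163
t20.02 tcp [450.2 -74.4  97.3] yaw48.82 zax [ 0.009 -0.006 -1.   ] F [ 10.  -15.7  -5.6] T [-2.54 -1.33 -1.44] q [-0.42  0.32  1.87 -0.    0.93  0.3 ] g0.163
radius 148.03 theta -129.26 yaw-theta err -1.92  Mz 1.177  Frad(in+) -5.28 Ftan(tool y) 17.87 Tz -1.440
```

```bash
python3 -m creep '[{"grip":8,"linear":[0.03,-2.96,0.03],"rot":[0,0,0.02]}]'
python3 -c "
from h import *
nut()"
python3 -m creep '[{"grip":8,"linear":[0.03,-2.96,0.03],"rot":[0,0,0.02]}]'
python3 -c "
from h import *
nut()"
```

```text
time_s: 20.1
eef_pos: [448.1, -72.6, 97.3]
ee_rot: [0.004, 0.915, 0.404, 0.003]
force: [8.7, -15.2, -5.5]
grip_width: 0.166
t20.10 tcp [448.1 -72.6  97.3] yaw47.67 zax [ 0.009 -0.006 -1.   ] F [  8.7 -15.2  -5.5] T [-2.74 -1.3  -1.56] q [-0.42  0.32  1.88 -0.    0.93  0.32] g0.166
radius 148.01 theta -130.36 yaw-theta err -1.98  Mz 0.876  Frad(in+) -5.37 Ftan(tool y) 16.65 Tz -1.560
time_s: 20.18
eef_pos: [445.9, -70.7, 97.3]
ee_rot: [0.005, 0.919, 0.395, 0.003]
force: [9.1, -16.8, -5.5]
grip_width: 0.164
t20.18 tcp [445.9 -70.7  97.3] yaw46.51 zax [ 0.009 -0.006 -1.   ] F [  9.1 -16.8  -5.5] T [-2.82 -1.23 -1.58] q [-0.42  0.31  1.89 -0.    0.93  0.34] g0.164
radius 147.98 theta -131.45 yaw-theta err -2.03  Mz 1.086  Frad(in+) -5.94 Ftan(tool y) 18.21 Tz -1.576
```

```bash
python3 -m creep '[{"grip":8,"linear":[0.03,-2.96,0.03],"rot":[0,0,0.02]}]'
python3 -c "
from h import *
nut()"
python3 -m creep '[{"grip":8,"linear":[0.03,-2.96,0.03],"rot":[0,0,0.02]}]'
python3 -c "
from h import *
nut()"
python3 -m creep '[{"grip":8,"linear":[0.01,-1.48,0.01],"rot":[0,0,0.01]}]'
python3 -c "
from h import *
nut()"
```

```text
time_s: 20.27
eef_pos: [443.8, -68.8, 97.3]
ee_rot: [0.005, 0.923, 0.386, 0.003]
force: [9.3, -17.8, -5.4]
grip_width: 0.16
t20.27 tcp [443.8 -68.8  97.3] yaw45.37 zax [ 0.009 -0.006 -1.   ] F [  9.3 -17.8  -5.4] T [-2.99 -1.22 -1.62] q [-0.41  0.31  1.89 -0.    0.93  0.37] g0.160
radius 147.95 theta -132.57 yaw-theta err -2.06  Mz 1.178  Frad(in+) -6.17 Ftan(tool y) 19.14 Tz -1.619
time_s: 20.35
eef_pos: [441.7, -66.8, 97.3]
ee_rot: [0.005, 0.926, 0.376, 0.003]
force: [9.4, -18.3, -4.4]
grip_width: 0.161
t20.35 tcp [441.7 -66.8  97.3] yaw44.22 zax [ 0.009 -0.006 -1.   ] F [  9.4 -18.3  -4.4] T [-3.16 -1.19 -1.7 ] q [-0.41  0.31  1.9  -0.    0.92  0.39] g0.161
radius 147.94 theta -133.68 yaw-theta err -2.10  Mz 1.174  Frad(in+) -6.02 Ftan(tool y) 19.64 Tz -1.697
time_s: 20.43
eef_pos: [440.5, -65.6, 97.3]
ee_rot: [0.005, 0.928, 0.372, 0.003]
force: [7.5, -18.3, -4.6]
grip_width: 0.162
t20.43 tcp [440.5 -65.6  97.3] yaw43.65 zax [ 0.009 -0.006 -1.   ] F [  7.5 -18.3  -4.6] T [-3.17 -1.14 -1.62] q [-0.41  0.3   1.9  -0.    0.92  0.4 ] g0.162
radius 147.93 theta -134.32 yaw-theta err -2.04  Mz 1.066  Frad(in+) -7.20 Ftan(tool y) 18.39 Tz -1.615
```

```bash
python3 -m creep '[{"grip":8,"linear":[0,2,0],"rot":[0,0,-0.02]},{"grip":8,"linear":[0,0.5,0],"rot":[0,0,-0.01]},{"grip":8,"linear":[0,0,0],"rot":[0,0,0]},{"grip":8,"linear":[0,0,0],"rot":[0,0,0]}]'
python3 -c "
from h import *
nut();c=snap('wrist','w10')"
```

```text
time_s: 20.77
eef_pos: [442.3, -67.3, 97.1]
ee_rot: [0.004, 0.922, 0.386, 0.003]
force: [8.6, -16.9, -5.6]
grip_width: 0.164
t20.77 tcp [442.3 -67.3  97.1] yaw45.43 zax [ 0.008 -0.006 -1.   ] F [  8.6 -16.9  -5.6] T [-2.74 -1.13 -1.52] q [-0.41  0.31  1.9  -0.    0.93  0.37] g0.164
radius 147.96 theta -133.38 yaw-theta err -1.19  Mz 1.127  Frad(in+) -6.01 Ftan(tool y) 18.04 Tz -1.524
```

View pics/w10.png

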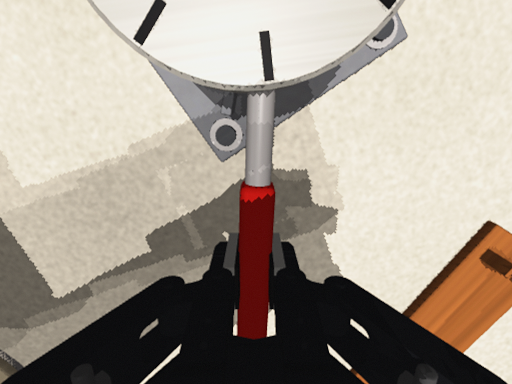

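Still loaded, and the bar sits slightly skewed in the pads: handle from (252,335) to (258,190), tick at (266,55). I keep easing off.

```bash
python3 -m creep '[{"grip":8,"linear":[0,2,0],"rot":[0,0,-0.01]},{"grip":8,"linear":[0,0,0],"rot":[0,0,0]},{"grip":8,"linear":[0,0,0],"rot":[0,0,0]}]'
python3 -c "
from h import *
nut()"
python3 -m creep '[{"grip":8,"linear":[0,2,0],"rot":[0,0,-0.01]},{"grip":8,"linear":[0,0,0],"rot":[0,0,0]},{"grip":8,"linear":[0,0,0],"rot":[0,0,0]}]'
python3 -c "
from h import *
nut();c=snap('wrist','w11')"
```

```text
time_s: 21.07
eef_pos: [443.4, -68.4, 97.0]
ee_rot: [0.004, 0.92, 0.391, 0.002]
force: [8.1, -15.0, -4.6]
grip_width: 0.167
t21.07 tcp [443.4 -68.4  97. ] yaw46.03 zax [ 0.007 -0.005 -1.   ] F [  8.1 -15.   -4.6] T [-2.44 -0.93 -1.4 ] q [-0.41  0.31  1.89 -0.    0.93  0.35] g0.167
radius 147.98 theta -132.79 yaw-theta err -1.18  Mz 0.994  Frad(in+) -5.19 Ftan(tool y) 16.28 Tz -1.399
time_s: 21.32
eef_pos: [444.4, -69.3, 96.8]
ee_rot: [0.003, 0.918, 0.396, 0.002]
force: [6.1, -13.0, -5.2]
grip_width: 0.163
t21.32 tcp [444.4 -69.3  96.8] yaw46.64 zax [ 0.006 -0.004 -1.   ] F [  6.1 -13.   -5.2] T [-2.03 -0.83 -1.02] q [-0.42  0.31  1.89 -0.    0.93  0.34] g0.163
radius 147.95 theta -132.26 yaw-theta err -1.11  Mz 0.938  Frad(in+) -5.26 Ftan(tool y) 13.33 Tz -1.018
```

View pics/w11.png

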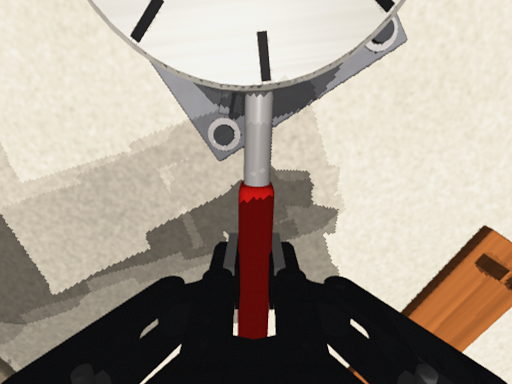

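```bash
python3 -m creep '[{"grip":8,"linear":[0,2,0],"rot":[0,0,-0.01]},{"grip":8,"linear":[0,2,0],"rot":[0,0,-0.01]},{"grip":8,"linear":[0,0,0],"rot":[0,0,0]},{"grip":8,"linear":[0,0,0],"rot":[0,0,0]}]'
python3 -c "
from h import *
nut()"
python3 -m creep '[{"grip":8,"linear":[0,2,0],"rot":[0,0,-0.01]},{"grip":8,"linear":[0,0,0],"rot":[0,0,0]},{"grip":8,"linear":[0,0,0],"rot":[0,0,0]}]'
python3 -c "
from h import *
nut();c=snap('wrist','w12')"
```

```text
time_s: 21.7
eef_pos: [446.5, -71.2, 96.4]
ee_rot: [0.002, 0.914, 0.405, 0.001]
force: [3.3, -6.8, -2.8]
grip_width: 0.167
t21.70 tcp [446.5 -71.2  96.4] yaw47.84 zax [ 0.004 -0.003 -1.   ] F [ 3.3 -6.8 -2.8] T [-1.3  -0.45 -0.67] q [-0.42  0.32  1.88 -0.    0.93  0.32] g0.167
radius 147.96 theta -131.18 yaw-theta err -0.98  Mz 0.362  Frad(in+) -2.78 Ftan(tool y) 6.99 Tz -0.666
time_s: 21.95
eef_pos: [447.5, -72.0, 96.2]
ee_rot: [0.001, 0.912, 0.41, 0.001]
force: [1.5, -6.5, -2.6]
grip_width: 0.166
t21.95 tcp [447.5 -72.   96.2] yaw48.45 zax [ 0.002 -0.002 -1.   ] F [ 1.5 -6.5 -2.6] T [-0.95 -0.35 -0.44] q [-0.42  0.32  1.88 -0.    0.94  0.31] g0.166
radius 147.91 theta -130.68 yaw-theta err -0.88  Mz 0.352  Frad(in+) -3.82 Ftan(tool y) 5.42 Tz -0.441
```

View pics/w12.png

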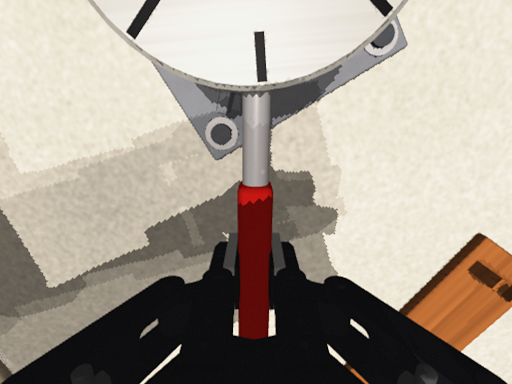

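```bash
python3 -m creep '[{"grip":8,"linear":[0,2,0],"rot":[0,0,-0.01]},{"grip":8,"linear":[0,1,0],"rot":[0,0,-0.005]},{"grip":8,"linear":[0,0,0],"rot":[0,0,0]},{"grip":8,"linear":[0,0,0],"rot":[0,0,0]}]'
python3 -c "
from h import *
nut()"
python3 -m creep '[{"grip":8,"linear":[-3,0,0],"rot":[0,0,0]},{"grip":8,"linear":[-5,0,0],"rot":[0,0,0]},{"grip":8,"linear":[-5,0,0],"rot":[0,0,0]}]'
python3 -c "
from h import *
nut();c=snap('wrist','w13')"
```

```text
time_s: 22.33
eef_pos: [449.2, -73.0, 95.9]
ee_rot: [0.0, 0.909, 0.418, 0.0]
force: [0.5, -2.5, -1.7]
grip_width: 0.164
t22.33 tcp [449.2 -73.   95.9] yaw49.40 zax [ 0. -0. -1.] F [ 0.5 -2.5 -1.7] T [-0.39 -0.11 -0.22] q [-0.42  0.33  1.87 -0.    0.94  0.29] g0.164
radius 147.64 theta -129.92 yaw-theta err -0.68  Mz 0.073  Frad(in+) -1.59 Ftan(tool y) 2.02 Tz -0.223
time_s: 22.58
eef_pos: [440.4, -82.9, 95.8]
ee_rot: [-0.0, 0.908, 0.418, 0.0]
force: [1.0, 0.0, -1.3]
grip_width: 0.168
t22.58 tcp [440.4 -82.9  95.8] yaw49.45 zax [ 0.  0. -1.] F [ 1.   0.  -1.3] T [-0.04 -0.01 -0.  ] q [-0.45  0.32  1.89  0.    0.93  0.26] g0.168
radius 160.84 theta -130.07 yaw-theta err -0.49  Mz 0.115  Frad(in+) 0.68 Ftan(tool y) 0.72 Tz -0.002
```

View pics/w13.png

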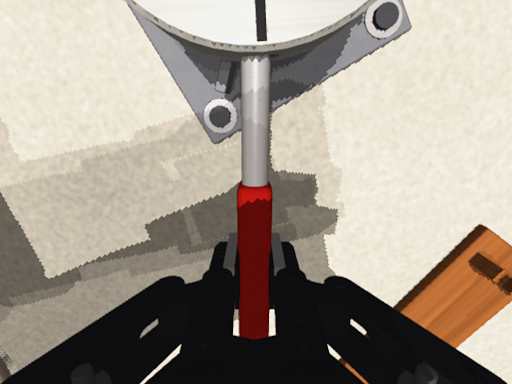

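The bar is straight in the grip again (column 255, handle front at row 186, as when grasped), and the force has gone. I measure the final nut angle from the tick, then plan the return.

Run:
```python
from h import *
c=load("w13");g=cv2.cvtColor(c[0],cv2.COLOR_RGB2GRAY)
for v in (5,20,35):
    u=np.nonzero(g[v,240:285]<60)[0]+240; w=onplane(c,(u.mean(),v),129.9)[:2]-np.array([-.15,1.85]);e=w-RING;print(v,u.min(),u.max(),"tick ang %.2f r %.1f"%(np.degrees(np.arctan2(e[1],e[0])),np.hypot(*e)))
status()
goto([485.4,-304.8,96],14.83);
```

```text
5 256 264 tick ang -126.69 r 51.0
20 257 265 tick ang -126.61 r 55.4
35 257 265 tick ang -126.87 r 60.0
t22.63 tcp [439.5 -83.3  95.6] yaw49.44 zax [-0.001  0.    -1.   ] F [ 0.7 -1.5 -2.8] T [-0.17 -0.03 -0.03] q [-0.45  0.31  1.89 -0.    0.94  0.26] g0.165
shift(tool now) [-138.4  178.8   -0.5] shift(target axes) [-12.4 225.8  -0.4] rot [-0.001  0.001  0.604]
```

```bash
python3 -m creep '[{"grip":8,"linear":[-8,0,0],"rot":[0,0,0]},{"grip":8,"linear":[-12,0,0],"rot":[0,0,0]},{"grip":8,"linear":[-12,0,-10],"rot":[0,0,0]},{"grip":8,"linear":[-12,10,-15],"rot":[0,0,0]},{"grip":8,"linear":[-14,25,-10],"rot":[0,0,0]},{"grip":8,"linear":[-14,25,0],"rot":[0,0,0]},{"grip":8,"linear":[-14,25,0],"rot":[0,0,0]},{"grip":8,"linear":[-14,25,0],"rot":[0,0,0]},{"grip":8,"linear":[-14,25,0],"rot":[0,0,0]},{"grip":8,"linear":[-12,23,0],"rot":[0,0,0]},{"grip":8,"linear":[-8,15,0],"rot":[0,0,0]},{"grip":8,"linear":[-4,6,0],"rot":[0,0,0]}]' 70
python3 -m creep '[{"grip":8,"linear":[0,0,0],"rot":[0,0,0.06]},{"grip":8,"linear":[0,0,0],"rot":[0,0,0.12]},{"grip":8,"linear":[0,0,0],"rot":[0,0,0.12]},{"grip":8,"linear":[0,0,0],"rot":[0,0,0.12]},{"grip":8,"linear":[0,0,0],"rot":[0,0,0.12]},{"grip":8,"linear":[0,0,0],"rot":[0,0,0.06]},{"grip":8,"linear":[0,0,0],"rot":[0,0,0]},{"grip":8,"linear":[0,0,0],"rot":[0,0,0]}]'
python3 -c "
from h import *
status();goto([485.4,-304.8,60],14.83)"
```

```text
time_s: 23.63
eef_pos: [486.4, -306.0, 130.2]
ee_rot: [-0.0, 0.909, 0.418, -0.0]
force: [0.8, -0.3, -1.6]
grip_width: 0.159
time_s: 24.3
eef_pos: [486.3, -303.5, 130.6]
ee_rot: [-0.0, 0.991, 0.132, -0.0]
force: [-0.5, 0.9, -2.0]
grip_width: 0.164
t24.30 tcp [ 486.3 -303.5  130.6] yaw15.20 zax [-0.001  0.001 -1.   ] F [-0.5  0.9 -2. ] T [-0.03  0.06  0.02] q [-0.76  0.51  1.48  0.    1.15  0.54] g0.164
shift(tool now) [-1.2  1.1 70.6] shift(target axes) [-1.2  1.1 70.6] rot [-0.001  0.001  0.006]
```

```bash
python3 -m creep '[{"grip":8,"linear":[-1.2,1.1,5],"rot":[0,0,0.006]},{"grip":8,"linear":[0,0,15],"rot":[0,0,0]},{"grip":8,"linear":[0,0,20],"rot":[0,0,0]},{"grip":8,"linear":[0,0,18],"rot":[0,0,0]},{"grip":8,"linear":[0,0,10],"rot":[0,0,0]},{"grip":8,"linear":[0,0,3],"rot":[0,0,0]},{"grip":8,"linear":[0,0,0],"rot":[0,0,0]},{"grip":8,"linear":[0,0,0],"rot":[0,0,0]}]'
python3 -c "
from h import *
status();goto([485.4,-304.8,27.4],14.83);snap('wrist','w14')"
```

```text
time_s: 24.97
eef_pos: [486.3, -305.7, 60.6]
ee_rot: [0.0, 0.992, 0.128, 0.0]
force: [-0.4, 0.0, -1.5]
grip_width: 0.165
t24.97 tcp [ 486.3 -305.7   60.6] yaw14.73 zax [ 0.001 -0.001 -1.   ] F [-0.4  0.  -1.5] T [-0.04  0.03 -0.01] q [-0.77  0.6   1.54  0.    1.    0.55] g0.165
shift(tool now) [-0.6 -1.1 33.2] shift(target axes) [-0.6 -1.1 33.2] rot [ 0.001 -0.001 -0.002]
```

View pics/w14.png

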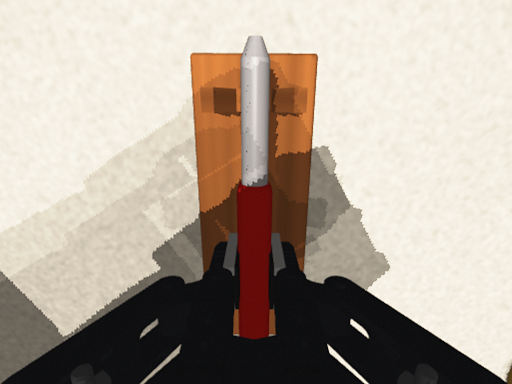

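The bar lies over the rest, with its tip at (255,38) centred between the fork tops at (225,100) and (291,100). I lower it and release.

```bash
python3 -m creep '[{"grip":8,"linear":[-0.6,-0.8,5],"rot":[0,0,0]},{"grip":8,"linear":[0,0,10],"rot":[0,0,0]},{"grip":8,"linear":[0,0,9],"rot":[0,0,0]},{"grip":8,"linear":[0,0,5],"rot":[0,0,0]},{"grip":8,"linear":[0,0,3],"rot":[0,0,0]},{"grip":8,"linear":[0,0,0.8],"rot":[0,0,0]},{"grip":8,"linear":[0,0,0],"rot":[0,0,0]},{"grip":8,"linear":[0,0,0],"rot":[0,0,0]}]'
python3 -c "
from h import *
status()"
```

```text
time_s: 25.68
eef_pos: [485.0, -304.6, 27.5]
ee_rot: [-0.0, 0.992, 0.128, -0.0]
force: [-4.4, 2.8, 6.4]
grip_width: 0.163
t25.68 tcp [ 485.  -304.6   27.5] yaw14.73 zax [-0.001  0.    -1.   ] F [-4.4  2.8  6.4] T [ 0.52  0.66 -0.03] q [-0.77  0.65  1.56 -0.    0.93  0.55] g0.163
```

```bash
python3 -m creep '[{"grip":18,"linear":[0,0,0],"rot":[0,0,0]},{"grip":24,"linear":[0,0,0],"rot":[0,0,0]},{"grip":34,"linear":[0,0,0],"rot":[0,0,0]},{"grip":44,"linear":[0,0,0],"rot":[0,0,0]},{"grip":44,"linear":[0,0,0],"rot":[0,0,0]},{"grip":44,"linear":[0,0,-5],"rot":[0,0,0]},{"grip":44,"linear":[0,0,-10],"rot":[0,0,0]},{"grip":44,"linear":[0,0,-20],"rot":[0,0,0]},{"grip":44,"linear":[0,0,-25],"rot":[0,0,0]},{"grip":60,"linear":[0,0,-25],"rot":[0,0,0]},{"grip":80,"linear":[0,0,-15],"rot":[0,0,0]},{"grip":80,"linear":[0,0,0],"rot":[0,0,0]}]'
python3 -c "
from h import *
status();c=snap('wrist','w15');bar(c,54)"
```

```text
time_s: 26.68
eef_pos: [486.4, -305.8, 131.4]
ee_rot: [0.003, 0.992, 0.128, 0.002]
force: [-0.2, -0.4, 0.2]
grip_width: 0.912
t26.68 tcp [ 486.4 -305.8  131.4] yaw14.72 zax [ 0.005 -0.005 -1.   ] F [-0.2 -0.4  0.2] T [ 0.    0.01 -0.02] q [-0.77  0.51  1.48 -0.    1.14  0.55] g0.912
bar rect ((484.7012634277344, -303.31878662109375), (87.96827697753906, 14.79113483428955), 14.076605796813965) ang -165.77 [ 243  150   19  100 1783]
```

View pics/w15.png

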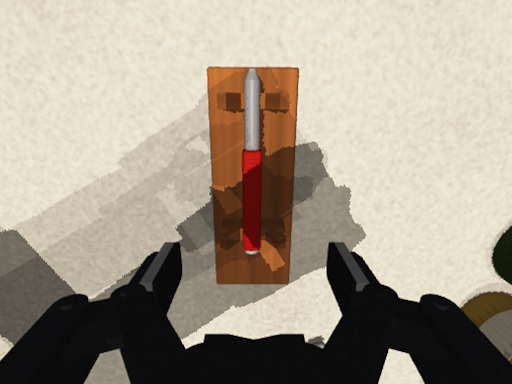

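Run:
```python
from h import *
for n in("scene","side"):
    c=snap(n,n+"9");a=load(n+"0")
    for k,cc in(("before",a),("after",c)):
        P=cloud(cc);m=(P[...,2]>105)&(P[...,2]<125)&(cc[1]>0)&(P[...,0]>350)&(P[...,1]>250)&(P[...,1]<360)
        kk,l,s,ce=cv2.connectedComponentsWithStats(m.astype(np.uint8));print(n,k,"jars",[np.median(P[l==j],0).round(0).tolist() for j in range(1,kk) if s[j,4]>40])
        m=red(cc[0])&(np.hypot(P[...,0]-485,P[...,1]+306)<70);print("  bar",np.median(P[m],0).round(1),np.percentile(P[m][:,2],[10,90]).round(1))
crop("side9",220,110,350,340,2.5,"c9"); status()
```

```text
scene before jars [[405.0, 329.0, 114.0], [499.0, 307.0, 115.0], [620.0, 295.0, 114.0]]
  bar [ 484.6 -305.9   53.6] [51.4 56.9]
scene after jars [[405.0, 329.0, 114.0], [498.0, 308.0, 114.0], [620.0, 296.0, 114.0]]
  bar [ 521.1 -295.5   55. ] [53.1 56.7]
side before jars [[402.0, 325.0, 115.0], [495.0, 302.0, 115.0], [616.0, 290.0, 115.0]]
  bar [ 484.3 -308.    54.2] [52.  56.3]
side after jars [[515.0, 311.0, 115.0], [616.0, 291.0, 115.0]]
  bar [ 453.7 -313.    54.2] [53.2 56. ]
t26.83 tcp [ 484.9 -304.5  126.6] yaw14.71 zax [-0.001  0.001 -1.   ] F [ 0.3 -0.2 -1. ] T [ 0.01  0.05 -0.05] q [-0.77  0.51  1.49 -0.    1.14  0.55] g0.935
```

View pics/side9.png

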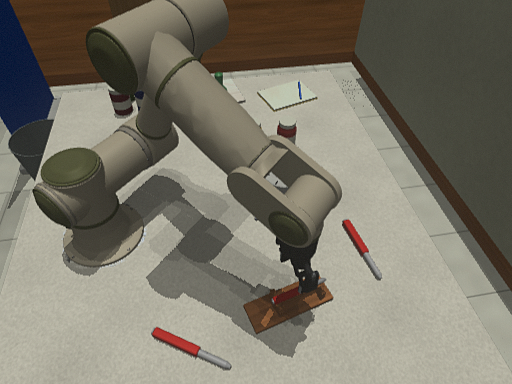

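The jars are unmoved in the scene view. In the side view the arm hides two of them and part of the bar. The bar lies level in its rest and the gripper is clear at 126 mm, so I hand in.

```bash
python3 -c "
from rig import ctrl
print(ctrl.finish_job())"
```

```text
the job is handed in; nothing more can be done
None
```

I tightened the ring nut to about 1.1–1.2 N m and laid the bar back in its rest. The job was handed in at about 27 s, and no verdict was reported.

- **What I did:** I took the short red bar from the rest and put it in one hole. After turning the nut about 49° clockwise I drew the bar out and put it in the next hole. I turned on until the nut bore on the lid, then tightened it slowly.
- **Tightness:** The last four moment readings about the nut's axis ran from 1.07 to 1.18 N m, each with about ±0.1 N m of noise. By tick angle the nut turned about 33° after first bearing on the lid, which implies about 1.2 N m. From these I estimate about 115 N on the lid. I did not measure the lid force directly.
- **Bar:** In the last wrist view its handle lies within about 1 mm and 1° of its original place, level.
- **Jars:** All three are where they were, within 1 mm, in the scene view. The side view could not confirm this, because the arm hid two of them and part of the bar; its "after" positions there, and the scene view's for the bar, were unusable.
- **Disagreements:** The cameras disagreed by up to about 7 mm on the nut's position. I settled it by lining the tick up with the shank in the wrist picture. Under full load the bar skewed slightly in the pads and straightened again as I eased off.

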